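Tighten the tumbler's loading cover evenly in cross order

TASK

Close up the barrel tumbler for its next run: tighten the four wing screws of its gasketed loading cover evenly and in cross order, so that the gasket is squeezed equally. Go round twice, each time doing one diagonal pair of screws before the other pair: the first time give every screw about an eighth of a turn clockwise, the second time tighten each one until it comes up firm on its shoulder. Leave the other things on the bench where they are.

Things in the scene. Friction and masses are not known exactly. Their poses are not given: they have to be found in the camera images.
- screw_1: Steel wing screw at the cover's corner: lower edge, near end (of the slope; seen from the robot). z is its axis, out of the cover, 30 degrees from vertical; x along the wings, y through their thickness. Origin on the axis under its collar, which lands on the plate. Collar and hub 24 mm across, up to 17 mm above the origin; wings from 19 to 48 mm above it, 62 mm tip to tip, 9 mm thick.
- screw_2: Wing screw as screw_1, at the corner: upper edge, near end. All four tighten clockwise seen from outside (about -z), sink 10 mm per full turn (1.6 mm per rad) and stay where they are left.
- screw_3: Wing screw as screw_1, at the corner: upper edge, far end. All four tighten clockwise seen from outside (about -z), sink 10 mm per full turn (1.6 mm per rad) and stay where they are left.
- screw_4: Wing screw as screw_1, at the corner: lower edge, far end. All four tighten clockwise seen from outside (about -z), sink 10 mm per full turn (1.6 mm per rad) and stay where they are left.
- wing_1 (a point): Point near one wing's tip of screw_1: 30 mm from the axis along the screw's x, 34 mm above its origin. From the start a screw comes home after 1.2 to 1.65 rad in all; how much is not seen and must be felt.
- wing_2 (a point): Point near one wing's tip of screw_2: 30 mm from the axis along the screw's x, 34 mm above its origin. Torque to turn a screw: about 0.06 N m free, up to 0.1 N m against the gasket.
- wing_3 (a point): Point near one wing's tip of screw_3: 30 mm from the axis along the screw's x, 34 mm above its origin. When the shoulder lands the screw stops hard; 0.2 to 0.4 N m is firm.
- wing_4 (a point): Point near one wing's tip of screw_4: 30 mm from the axis along the screw's x, 34 mm above its origin. The wings stand at any angle to the thread: their final direction tells nothing.
- cover: Loading cover: painted steel plate 122 x 188 x 5 mm; origin at the middle of its underside, z outward, y along the barrel, x up the slope. Screws at x = +-43, y = +-72 mm; 1 and 3 are one diagonal, 2 and 4 the other. It floats on a rubber gasket, squeezed 1.9 mm when a screw is home. At the start the collars stand 0 to 1.1 mm above the plate.
- barrel: The six-sided green barrel, fixed; origin in its middle, axes as the cover's (z out through the cover). Each screw has a shoulder that lands on a steel spacer under the cover; it is then home and firm, its origin 132 mm above this origin.
- tumbler: Bench barrel tumbler, fixed. Six-sided barrel 240 mm long, 230 mm across flats, axis 150 mm high. Origin on the table under the barrel's middle, y along the barrel towards its near end; the loading face leans 30 degrees to its -x, cover's middle 64 mm to -x and 262 mm high. End bearings reach 185 mm high, motor behind (+x) 185 mm, belt guard at the far end 230 mm. Base 0.40 x 0.40 m.
- plate: Bystander, not to be disturbed: wooden dish 236 mm wide with ring pulls. Origin under its middle.
- brush: Bystander, not to be disturbed: hand brush lying down. Origin under its middle.
- driver: Bystander, not to be disturbed: screwdriver lying down. Origin under its middle.
- oil_bottle: Bystander, not to be disturbed: clear bottle 160 mm tall. Origin under its middle.
- scoop: Bystander, not to be disturbed: aluminium scoop 155 mm long. Origin under its middle.
- jar: Bystander, not to be disturbed: clear open jar 75 mm tall with ring pulls. Origin under its middle.
- tape_roll: Bystander, not to be disturbed: cardboard ring 100 mm across. Origin under its middle.

How it is judged (in metres and radians):
On the way, in this order (a step that is already met when the one before it is completed fails the run):
1. first round: the two screws of one diagonal have been turned (at least half a radian each) before the other two (((distance of each of wing_1, wing_3 from where it was at the start of the episode above 0.0145 m and distance of each of wing_2, wing_4 from where it was at the start of the episode below 0.009 m) or (distance of each of wing_2, wing_4 from where it was at the start of the episode above 0.0145 m and distance of each of wing_1, wing_3 from where it was at the start of the episode below 0.009 m))), for 0.2 s.
2. first round done: all four screws have been turned at least half a radian, and none of them is home yet (distance of each of wing_1, wing_2, wing_3, wing_4 from where it was at the start of the episode above 0.0145 m and z of each of screw_1, screw_2, screw_3, screw_4 in the frame of barrel above 0.1322 m), for 0.2 s.
3. second round: the two screws of one diagonal are home before either of the other two is home (((z of each of screw_1, screw_3 in the frame of barrel below 0.1322 m and z of each of screw_2, screw_4 in the frame of barrel above 0.1322 m) or (z of each of screw_2, screw_4 in the frame of barrel below 0.1322 m and z of each of screw_1, screw_3 in the frame of barrel above 0.1322 m))), for 0.2 s.
At the end, for the whole second after the job is handed in: All four screws home (each within 0.2 mm, or 0.13 rad, of landing on its shoulder), the cover level on its seat within 0.008 rad, the bystanders within 30 mm of where they stood (z of each of screw_1, screw_2, screw_3, screw_4 in the frame of barrel below 0.1322 m and angle between the z axis of cover and the z axis of barrel, either way round below 0.008 rad and distance of each of plate, brush, driver, oil_bottle, scoop, jar, tape_roll from where it was at the start of the episode below 0.03 m); the robot touches nothing.
It fails at once if a bystander is pushed away or knocked over (distance of any of plate, brush, driver, oil_bottle, scoop, jar, tape_roll from where it was at the start of the episode above 0.03 m or angle between oil_bottle's own z axis and vertical above 0.5 rad).
It also fails if it takes over 72 s, if anything falls off the work surface, if the arm or the gripper's body presses on something with over 40 N, if the wrist force passes 120 N, or if a joint passes its speed limit or range.

ROBOT

A 7-joint arm with a two-finger parallel gripper is mounted at the origin on the work surface. World frame = base frame: x ahead of the robot, y to its left, z up, the work surface at z = 0. Lengths are in mm, angles in rad, forces in N, time in s.
With the tool pointing down it reaches from about 425 to 1025 mm from the base axis. Payload 9.4 kg.
Tool frame: the origin (TCP) lies at the very end of the fingers, on their centre line; the grasp point (between the pads) lies 19 mm behind it; z points along the fingers, y is the line along which they close (so a half turn about z gives the same grasp; the last joint's range is limited). The gripper opens to 93 mm and grips with 3 to 60 N. Pads are 15 mm wide; open, the fingers measure 128 mm over their backs; the gripper's body (75 mm by 188 mm) begins 65 mm behind the grasp point.
Start: joints at [1.132, 0.599, -0.003, 1.599, 0.002, 0.943, -0.08], TCP at [256.608, -678.068, 183.018] pointing down, gripper open.
Joint ranges: [-2.57, 2.57], [-0.35, 1.97], [-1.29, 1.29], [0.11, 2.56], [-1.05, 4.19], [0.11, 1.86], [-2.63, 2.63]. Speed limits (rad/s): [2.22, 2.22, 3.01, 3.01, 3.14, 3.14, 3.14].

INTERFACE

Orientations are given as a unit quaternion [x, y, z, w].
In Python, from cell import robot, vision gives the robot as it stands. The module is installed in compiled form; this text tells all that it offers.
- The arm moves only by the shell command python3 -m pendant 'ROWS' [FORCE]. ROWS is JSON, a list of rows, each a list of 3 entries, a list of its own where there are three numbers: the shift along the tool's x, y, z in mm, then the turn, a rotation vector about the tool's x, y, z in rad, then the closure, from 0 (fully open) to 1 (shut). In form: [[[tx, ty, tz], [ax, ay, az], grip], ...]. A call has 1 to 5 rows; each row shifts and turns the commanded pose from where the row before left it, along the tool's axes as they then stand; what a row does not reach is not made up. A row lasts 1/8 s, in which the tool goes at most 62.5 mm and 10.7 degrees, less where a joint would pass 70% of its speed; a pose out of reach is approached as far as the arm can. A call is refused whole if a number of a shift passes 62.5 or a number of a turn 0.188, either way. A call with a gripper value outside its range is refused whole. The fingers move at their own pace and stop on an object; FORCE is the grip in N (left out, the last holds). Time passes only in rows, so rows that do not move let the fingers close. It gives the time, the measured TCP pose, the force, the opening and the grip force at its end, in the units of the state.
- robot.get_state(): the state, without advancing time (a new reading comes with each control period).
- vision.get_image(name): name is "scene" or "top" or "wrist"; returns the picture (384x512x3 uint8, blue, green, red); there is no depth.
- vision.get_calibration(name): a dict with "camera_matrix" (3x3 intrinsics, pixels), "rvec" (rotation vector, rad) and "tvec" (3), from world to camera coordinates, as OpenCV has them; the wrist camera has in their place "mount" (4x4, takes a point from camera to tool coordinates, whose origin is the TCP and whose axes are the flange's). Camera axes: x right, y down, z forward; pixel columns grow to the right and rows downward; lengths in mm; the calibration is good to about 2 mm. A picture is of the moment at which its call begins: read the wrist's pose just before it. get_calibration takes no time and is no camera call.
- robot.sign_off(): hands the job in; it is judged then, once.
Trained networks look in the newest picture that a camera, given by its name, has taken for a name from the list of things; names that differ only in an ending like _2 or _b are one class to them, and where a whole thing is asked for, a point or a joint stands for the part that bears it (a point fixed in the world has none). Each returns a list of dicts, best first, with "confidence" (0 to 1); they miss things now and then, are a little off and sometimes report something else, mostly with a low value. They report only what shows in the picture. A call takes as long as a camera call.
- vision.look_for(target, camera): "rect" ([centre column, centre row, width, height] in pixels, round what is visible of it).
- vision.outline_of(target, camera): "pixels" (384x512 bool, what is visible of it) and "rect" ([centre column, centre row, width, height] in pixels, round what is visible of it).
The state is a dict: "t": time; "qpos": joint angles; "joint_vel": joint speeds; "tau": joint torques, N m; "tool_pos": TCP position; "orientation": TCP orientation; "ft_force": force on the tool from outside, world axes, zero at the start; "torque": the same for the moment, N m; "width": opening from 0.0 (shut) to 1.0 (fully open); "grip_force": force on a finger pad.
Only numpy, scipy, OpenCV 4.12 (cv2) and the standard library are available. Lean on these libraries where they do the work, as an engineer would, in place of code of your own. Each camera call takes 0.05 s, during which the arm holds its last target. There are 200 camera calls.

## Working session

There is one attempt and no reset: what is moved stays moved. The work goes in short steps, Python scripts to look and compute and a shell command to move; the robot and the scene stay as the last step left them, time stands still between calls to the robot, and variables do not carry over. Pictures are saved under pics/ and viewed, at most 10 in all, crops included, and the job is handed in when it is done.

```bash
mkdir -p pics; ls; python3 - <<'E'
from cell import robot, vision
import cv2, numpy as np
s=robot.get_state(); print({k:np.round(v,3).tolist() for k,v in s.items()})
ims=[]
for n in ("scene","top"):
    c=vision.get_calibration(n); print(n,np.round(c["camera_matrix"],1).tolist(),np.round(c["rvec"],4).ravel(),np.round(c["tvec"],1).ravel())
    im=vision.get_image(n); cv2.imwrite(f"pics/{n}0.png",im)
    for t in ("screw_1","cover","barrel","tumbler"):
        for d in vision.look_for(t,n): print(n,t,round(d["confidence"],2),np.round(d["rect"],1).tolist())
print(np.round(vision.get_calibration("wrist")["mount"],3), vision.get_calibration("wrist")["camera_matrix"])
a=cv2.imread("pics/scene0.png");b=cv2.imread("pics/top0.png")
cv2.imwrite("pics/s.png",cv2.resize(a,(768,576)));cv2.imwrite("pics/t.png",cv2.resize(b,(768,576)))
E
```

```text
pics
{'t': 0.0, 'qpos': [1.132, 0.6, -0.003, 1.6, 0.002, 0.943, -0.08], 'joint_vel': [0.0, -0.0, 0.0, -0.0, -0.001, -0.001, 0.001], 'tau': [-0.0, -76.506, 1.497, -25.235, -0.053, 0.017, 0.0], 'tool_pos': [256.407, -677.575, 182.158], 'orientation': [0.984, 0.18, -0.0, -0.001], 'ft_force': [-0.374, -0.119, -0.123], 'torque': [0.045, -0.035, -0.027], 'grip_force': 0.0, 'width': 1.003}
scene [[452.9, 0.0, 255.4], [0.0, 452.9, 194.7], [0.0, 0.0, 1.0]] [ 1.6548  1.9579 -0.738 ] [  61.4 -227.6 1867.8]
scene screw_1 0.78 [258.1, 212.9, 20.3, 17.8]
scene screw_1 0.66 [237.2, 221.6, 16.3, 18.7]
scene screw_1 0.48 [266.2, 176.3, 18.7, 16.3]
scene screw_1 0.47 [241.1, 182.7, 13.9, 14.6]
scene cover 0.7 [254.3, 205.4, 42.4, 61.1]
scene cover 0.58 [175.3, 264.4, 12.3, 55.6]
scene barrel 0.82 [273.6, 222.7, 90.8, 109.4]
scene tumbler 0.81 [296.9, 242.0, 147.2, 149.7]
top [[497.6, 0.0, 260.3], [0.0, 497.6, 201.6], [0.0, 0.0, 1.0]] [ 2.1086 -2.1738  0.1645] [  -2.9  527.6 1458.1]
top screw_1 0.74 [239.1, 194.7, 23.6, 4.0]
top screw_1 0.73 [262.5, 194.8, 16.4, 26.0]
top screw_1 0.69 [260.0, 140.6, 16.4, 20.8]
top screw_1 0.28 [351.5, 278.3, 44.4, 41.8]
top cover 0.77 [241.8, 170.8, 47.3, 72.6]
top barrel 0.77 [221.2, 178.2, 99.9, 103.5]
top tumbler 0.89 [202.6, 178.5, 147.5, 155.7]
[[ 0.00000e+00 -9.55000e-01 -2.98000e-01  8.43890e+01]
 [ 1.00000e+00 -0.00000e+00  1.00000e-03  4.79000e-01]
 [-1.00000e-03 -2.98000e-01  9.55000e-01 -2.01309e+02]
 [ 0.00000e+00  0.00000e+00  0.00000e+00  1.00000e+00]] [[265.59656665   0.         252.85086254]
 [  0.         265.59656665 192.68312673]
 [  0.           0.           1.        ]]
```

View pics/s.png

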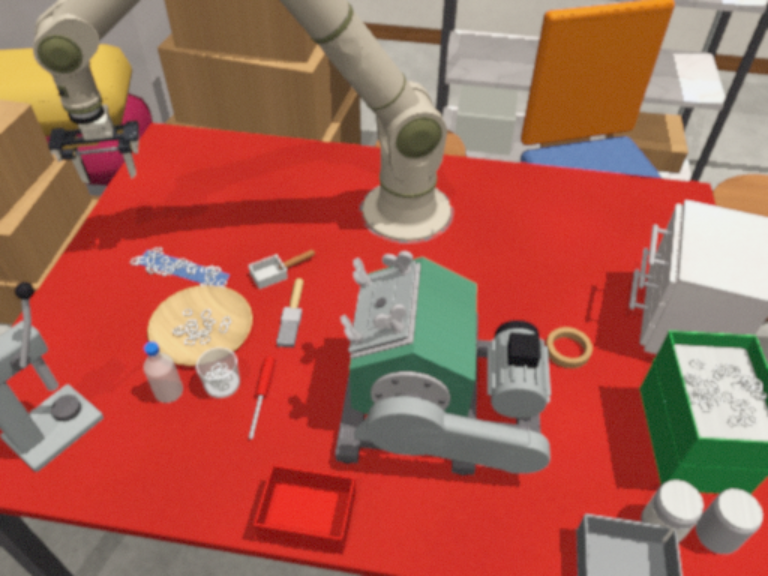

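View pics/t.png

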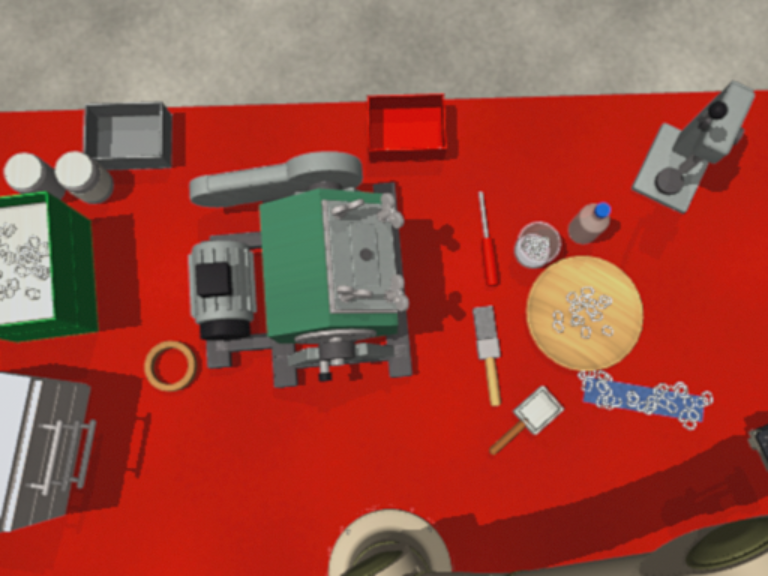

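The scene picture shows the tumbler at centre, with the cover's four wing screws at about (362,270), (403,262), (352,325) and (392,315) of 768x576. In the top picture the cover faces right, towards world -y, with screws near (390,210), (345,210), (395,297) and (355,292). Next I'll fit the tumbler pose.

```bash
cat > h.py <<'E'
import numpy as np, cv2, json
from scipy.spatial.transform import Rotation as R
from scipy.optimize import least_squares, linear_sum_assignment
from cell import robot, vision
SC=np.array([[-43,72],[43,72],[43,-72],[-43,-72]],float)  # screws 1..4
def barrel(p):  # p=x,y,yaw of tumbler -> R,t of barrel
    Rt=R.from_euler('z',p[2]).as_matrix()
    Rb=Rt@np.array([[np.cos(np.pi/6),0,-.5],[0,1,0],[.5,0,np.cos(np.pi/6)]])
    return Rb,np.array([p[0],p[1],150.])
def w(p,b):
    Rb,t=barrel(p); return np.atleast_2d(b)@Rb.T+t
def pose():
    s=robot.get_state(); return R.from_quat(s["orientation"]).as_matrix(),np.array(s["tool_pos"])
def cam(name,P=None):
    c=vision.get_calibration(name); K=np.array(c["camera_matrix"])
    if name!="wrist": 
        return K,cv2.Rodrigues(np.array(c["rvec"],float))[0],np.array(c["tvec"],float).ravel()
    M=np.array(c["mount"]); Rw,tw=P or pose()
    A=Rw@M[:3,:3]; o=Rw@M[:3,3]+tw
    return K,A.T,-A.T@o
def proj(c,X):
    K,Rc,t=c; q=(np.atleast_2d(X)@Rc.T+t)@K.T; return q[:,:2]/q[:,2:]
def rows(Rt,tt,n):
    """n equal-turn rows to target: straight line"""
    R0,t0=pose(); rv=R.from_matrix(R0.T@Rt).as_rotvec(); out=[]
    d=(np.array(tt)-t0)/n
    for i in range(n):
        Ri=R0@R.from_rotvec(rv*i/n).as_matrix()
        out.append([np.round(Ri.T@d,1).tolist(),np.round(rv/n,3).tolist()])
    return out
def plan_to(Rt,tt,n):
    r=rows(Rt,tt,n); print("dist",np.round(np.linalg.norm(np.array(tt)-pose()[1])))
    for x in r: print(json.dumps(x))
def tool(p,phi):
    """tool rotation with z=-z_barrel, tool y at angle phi from barrel x (in barrel xy-plane)"""
    Rb,_=barrel(p); z=-Rb[:,2]; y=Rb@np.array([np.cos(phi),np.sin(phi),0]); return np.c_[np.cross(y,z),y,z]
E
cat > fit.py <<'E'
from h import *
D={}
for n in ("scene","top"):
    vision.get_image(n)
    D[n]=[np.array(d["rect"]) for d in vision.look_for("screw_1",n) if d["confidence"]>.4], np.array(vision.look_for("cover",n)[0]["rect"])
C={n:cam(n) for n in D}
S=np.c_[SC,np.full(4,162.)]
def res(p):
    r=[]
    for n,(sc,co) in D.items():
        q=proj(C[n],w(p,S)); d=np.array([x[:2] for x in sc]); c=np.linalg.norm(q[:,None]-d[None],axis=2)
        i,j=linear_sum_assignment(c); e=(q[i]-d[j]).ravel(); r+=list(e)+[0]*(8-len(e))
    return r
best=min((least_squares(res,[x,y,yw],loss='soft_l1') for x in (600,660) for y in (0,60,120) for yw in (1.4,1.6,1.8)),key=lambda s:s.cost)
print(best.cost,best.x,np.round(res(best.x),1)); np.save("p.npy",best.x)
p=best.x; print("screws",np.round(w(p,S)),"\ncover",np.round(w(p,[0,0,130])))
# view: tool along -z_b ,tool TCP 130mm above cover
for phi in (0,np.pi/2,np.pi,-np.pi/2):
    Rt=tool(p,phi); print(phi,"relrot",R.from_matrix(pose()[0].T@Rt).as_rotvec())
E
python3 fit.py
```

```text
89.30570710813207 [578.94483319  89.77674411 -80.13027627] [-0.9 -0.2  0.  -1.7 -1.5  0.4 44.  39.8  0.3 -0.4 -3.9 -0.2  0.3  2.9
  0.   0. ]
screws [[505. -27. 269.]
 [506.  47. 312.]
 [650.  45. 312.]
 [649. -30. 269.]] 
cover [[578.  25. 263.]]
0 relrot [-0.13848232  0.71695553 -2.67544447]
1.5707963267948966 relrot [ 0.50945488 -0.34450895  1.90098331]
3.141592653589793 relrot [0.51722606 0.09990391 0.37264374]
-1.5707963267948966 relrot [ 0.31101262  0.45992098 -1.16072081]
```

```bash
python3 - <<'E'
from h import *
p=np.load("p.npy"); p[2]=(p[2]+np.pi)%(2*np.pi)-np.pi; np.save("p.npy",p); print(p)
plan_to(tool(p,np.pi),w(p,[0,0,294])[0],15)
E
```

```text
[578.94483319  89.77674411   1.55113273]
dist 733.0
[[34.6, -31.2, -14.8], [0.034, 0.007, 0.025]]
[[33.9, -32.5, -13.4], [0.034, 0.007, 0.025]]
[[33.1, -33.8, -12.1], [0.034, 0.007, 0.025]]
[[32.4, -35.0, -10.7], [0.034, 0.007, 0.025]]
[[31.5, -36.1, -9.2], [0.034, 0.007, 0.025]]
[[30.7, -37.2, -7.8], [0.034, 0.007, 0.025]]
[[29.8, -38.2, -6.3], [0.034, 0.007, 0.025]]
[[28.9, -39.1, -4.7], [0.034, 0.007, 0.025]]
[[27.9, -39.9, -3.2], [0.034, 0.007, 0.025]]
[[26.9, -40.7, -1.6], [0.034, 0.007, 0.025]]
[[25.9, -41.4, -0.0], [0.034, 0.007, 0.025]]
[[24.9, -42.0, 1.6], [0.034, 0.007, 0.025]]
[[23.8, -42.5, 3.2], [0.034, 0.007, 0.025]]
[[22.7, -43.0, 4.8], [0.034, 0.007, 0.025]]
[[21.6, -43.3, 6.5], [0.034, 0.007, 0.025]]
```

```bash
python3 -m pendant '[[[20,-20,-50],[0.034,0.007,0.025],0],[[34,-32.5,-25],[0.034,0.007,0.025],0],[[33,-34,-12],[0.034,0.007,0.025],0],[[32.4,-35,-10],[0.034,0.007,0.025],0],[[31.5,-36,-9],[0.034,0.007,0.025],0]]'
python3 -m pendant '[[[31,-37,-5],[0.034,0.007,0.025],0],[[30,-38,-3],[0.034,0.007,0.025],0],[[29,-39,-2],[0.034,0.007,0.025],0],[[28,-40,0],[0.034,0.007,0.025],0],[[27,-41,2],[0.034,0.007,0.025],0]]'
python3 -m pendant '[[[26,-42,4],[0.034,0.007,0.025],0],[[25,-42,6],[0.034,0.007,0.025],0],[[24,-43,8],[0.034,0.007,0.025],0],[[23,-43,9],[0.034,0.007,0.025],0],[[22,-43,9],[0.034,0.007,0.025],0]]'
python3 - <<'E'
from h import *
p=np.load("p.npy"); plan_to(tool(p,np.pi),w(p,[0,0,294])[0],2); print(np.round(robot.get_state()["qpos"],2))
E
```

```text
t: 1.42
tool_pos: [354.1, -485.5, 303.3]
orientation: [0.989, 0.117, 0.002, -0.087]
ft_force: [1.2, 0.2, 0.6]
width: 1.001
grip_force: 0.0
t: 2.05
tool_pos: [461.2, -274.7, 361.8]
orientation: [0.984, 0.053, 0.004, -0.173]
ft_force: [0.9, 0.7, -0.4]
width: 1.002
grip_force: 0.0
t: 2.68
tool_pos: [568.7, -58.9, 417.1]
orientation: [0.967, -0.011, 0.006, -0.256]
ft_force: [0.5, -0.1, -0.4]
width: 0.999
grip_force: 0.0
dist 15.0
[[3.6, 2.3, 5.9], [0.003, -0.003, -0.001]]
[[3.6, 2.3, 5.9], [0.003, -0.003, -0.001]]
[ 0.45  0.32 -0.18  1.61 -0.46  1.37 -1.19]
```

```bash
python3 -m pendant '[[[3.6,2.3,6],[0.003,-0.003,0],0],[[3.6,2.3,6],[0.003,-0.003,0],0],[[0,0,0],[0,0,0],0]]'
cat > wr.py <<'E'
from h import *
import sys
p=np.load("p.npy"); P=pose(); im=vision.get_image("wrist"); c=cam("wrist",P)
np.savez("w_"+sys.argv[1],im=im,R=P[0],t=P[1])
for t in ("screw_1","cover"):
    for d in vision.outline_of(t,"wrist"):
        m=d["pixels"].astype(np.uint8); ys,xs=np.nonzero(m); print(t,round(d["confidence"],2),np.round(d["rect"],1).tolist(), len(xs), cv2.minAreaRect(np.c_[xs,ys].astype(np.float32)))
for h in (133,167,181): print(h,np.round(proj(c,w(p,np.c_[SC,np.full(4,h)])),1).tolist())
im2=im[40:350,60:460] if 0 else im
cv2.imwrite("pics/w_"+sys.argv[1]+".png",cv2.resize(im2,(800,600),interpolation=cv2.INTER_CUBIC))
E
python3 wr.py a
```

```text
t: 3.05
tool_pos: [575.2, -59.7, 402.8]
orientation: [0.966, -0.011, 0.002, -0.259]
ft_force: [0.4, -0.1, 0.7]
width: 1.003
grip_force: 0.0
screw_1 0.92 [280.5, 226.7, 17.7, 46.6] 462 ((280.820556640625, 228.1676483154297), (44.79075622558594, 16.336355209350586), 85.60128784179688)
screw_1 0.87 [210.0, 120.4, 51.2, 26.6] 582 ((209.076904296875, 123.6153564453125), (18.30510711669922, 51.587120056152344), 56.3099365234375)
screw_1 0.57 [277.8, 118.5, 29.5, 51.3] 670 ((277.10003662109375, 117.70000457763672), (55.007266998291016, 18.335756301879883), 63.43495178222656)
cover 0.55 [246.9, 167.0, 95.2, 134.2] 9538 ((246.06483459472656, 168.27383422851562), (131.62554931640625, 91.17280578613281), 87.56334686279297)
cover 0.41 [498.2, 220.8, 27.5, 89.1] 1497 ((499.5, 218.5), (87.0, 23.0), 90.0)
133 [[279.6, 220.2], [221.3, 220.4], [217.2, 119.2], [282.6, 119.0]]
167 [[282.1, 230.2], [218.5, 230.4], [213.6, 120.2], [285.7, 120.0]]
181 [[283.2, 234.8], [217.2, 235.0], [211.9, 120.6], [287.2, 120.4]]
```

View pics/w_a.png

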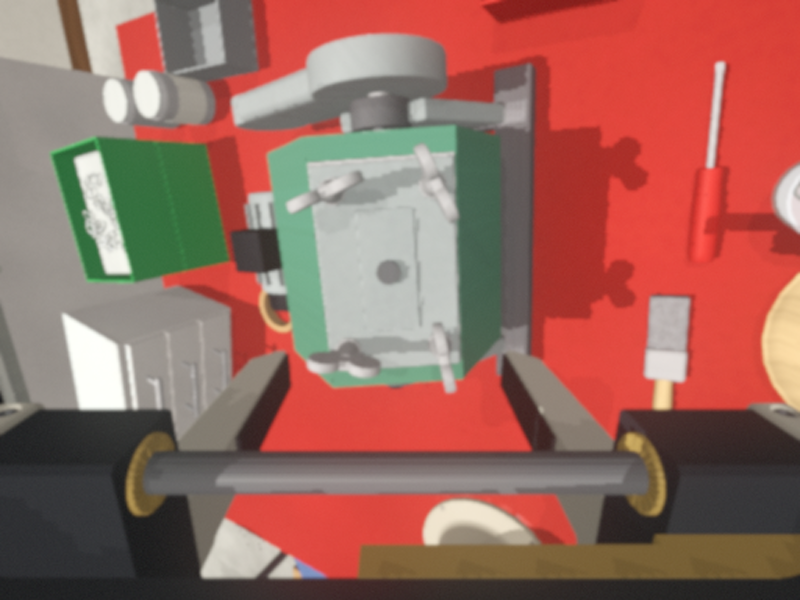

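The wrist view shows all four screws clearly, at 800x600: s1 (445,357), s2 (344,358), s3 (325,191), s4 (437,183). I'll take a second, closer view and fit the tumbler pose and wing angles from the outlines.

```bash
python3 -m pendant '[[[-8,0,25],[0,0,0],0.3],[[-8,0,25],[0,0,0],0.3],[[0,0,0],[0,0,0],0.3]]' | head -2
cat > wf.py <<'E'
from h import *
import sys
# gather views (live) -> append masks to obs.npz ; fit pose + angles
def hullmom(pts):
    h=cv2.convexHull(np.float32(pts)); m=cv2.moments(h); a=m["m00"]
    return np.array([m["m10"]/a,m["m01"]/a]),np.array([m["mu20"],m["mu11"],m["mu02"]])/a
def model(c,p,i,th,z):
    e=np.array([np.cos(th),np.sin(th)]); n=np.array([-e[1],e[0]]); B=[]
    for s in (-1,1):
        for k in (-1,1):
            B+=[[*(SC[i]+s*r*e+k*4.5*n),z+h] for r,h in ((31,25),(31,44),(27,48),(27,20),(20,48))]
    return proj(c,w(p,B))
def grab():
    P=pose(); vision.get_image("wrist"); c=cam("wrist",P); p=np.load("p.npy"); out=[]
    for d in vision.outline_of("screw_1","wrist"):
        if d["confidence"]<.2: continue
        m=d["pixels"].astype(np.uint8); k=cv2.connectedComponentsWithStats(m)
        l=1+np.argmax(k[2][1:,4]); ys,xs=np.nonzero(k[1]==l)
        mu,cv=hullmom(np.c_[xs,ys]); q=proj(c,w(p,np.c_[SC,np.full(4,167)])); dd=np.linalg.norm(q-mu,axis=1); i=int(np.argmin(dd))
        if dd[i]<22 and len(xs)>200: out.append((i,mu,cv))
    return c,out
def vec(cv):  # doubled-angle & size scaled
    return np.array([cv[0]-cv[2],2*cv[1]])/np.sqrt(cv[0]+cv[2])*0.5
if __name__=="__main__":
    import pickle,os
    f="obs.pkl"; O=pickle.load(open(f,"rb")) if os.path.exists(f) and "new" not in sys.argv else []
    for _ in range(2): O.append(grab())
    pickle.dump(O,open(f,"wb"))
    z=134.5
    def res(v):
        r=[]
        for c,o in O:
            for i,mu,cv in o:
                m2,c2=hullmom(model(c,v[:3]*[1,1,.001],i,v[3+i],z)); r+=list(mu-m2)+list(2*(vec(cv)-vec(c2)))
        return np.array(r)
    p=np.load("p.npy"); best=None
    for t in range(24):
        v0=np.r_[p*[1,1,1000],np.random.default_rng(t).uniform(0,np.pi,4)]
        s=least_squares(res,v0,loss='soft_l1',x_scale=[5,5,10,.1,.1,.1,.1])
        if best is None or s.cost<best.cost: best=s
    print("cost",best.cost,"p",best.x[:3],"th",np.round(best.x[3:]%np.pi,3))
    r=best.fun.reshape(-1,4); k=0
    for c,o in O:
        for i,mu,cv in o: print(i+1,np.round(mu,1),np.round(r[k],1)); k+=1
    np.save("fit.npy",np.r_[best.x[:3]*[1,1,.001],best.x[3:]%np.pi])
E
python3 wf.py new
```

```text
t: 3.58
tool_pos: [558.9, -32.9, 360.0]
cost 88.86034827353524 p [ 575.95531038   94.1585815  1598.27612543] th [1.888 2.989 0.129 2.681]
1 [288.9 231.5] [ 1.1 -2.7  1.5 -5.1]
4 [283.9 102.1] [ -3.6   0.7 -20.3  -3.2]
2 [221.2 235.3] [ 8.6 -1.9 -9.5  0.4]
3 [202.  108.2] [ 1.7  2.9 -7.7 -3.7]
1 [288.2 232.6] [ 1.  -2.5  1.3 -4.9]
2 [222.6 235.7] [ 10.   -2.4 -10.    0.7]
```

```bash
sed -i 's/np.random.default_rng(t).uniform(0,np.pi,4)\]/np.array([1.77,3.05,.36,1.99])+np.random.default_rng(t).normal(0,.1,4)]/; s/range(24)/range(6)/' wf.py; python3 wf.py
python3 - <<'E'
from h import *
from wf import model
v=np.load("fit.npy"); P=pose(); im=vision.get_image("wrist"); c=cam("wrist",P)
k=4; big=cv2.resize(im[60:270,160:330],None,fx=k,fy=k,interpolation=cv2.INTER_CUBIC)
f=lambda q:np.int32((q-[160,60])*k)
for i in range(4):
    cv2.polylines(big,[cv2.convexHull(f(model(c,v[:3],i,v[3+i],134.5)))],True,(0,0,255),1)
cv2.imwrite("pics/b.png",cv2.resize(big,None,fx=.7,fy=.7))
E
```

```text
cost 162.39610446431783 p [ 577.47242871   90.06152454 1592.99716462] th [1.722 2.962 0.441 1.834]
1 [288.9 231.5] [-2.3 -2.5  4.1 -0.2]
4 [283.9 102.1] [-7.5  3.1  6.7  1.7]
2 [221.2 235.3] [ 6.  -1.6 -9.4 -0.4]
3 [202.  108.2] [-2.1  4.4 -0.3  4.9]
1 [288.2 232.6] [-2.4 -2.3  3.9 -0.1]
2 [222.6 235.7] [ 7.5 -2.1 -9.9 -0.1]
1 [288.3 232.7] [-2.2 -2.4  4.2 -0.2]
2 [222.5 236.1] [  7.4  -1.9 -10.   -0. ]
3 [201.7 111. ] [-2.7  4.9 -0.2  4.9]
4 [282.9 102.9] [-7.8  1.4  6.5  2.1]
2 [223.  235.9] [  7.9  -2.1 -10.4   0.2]
1 [289. 234.] [-1.7 -1.1  3.7  0.1]
3 [201.5 110.7] [-2.9  4.8 -0.2  4.6]
4 [282.8 103.1] [-8.   1.7  6.5  2.2]
```

View pics/b.png

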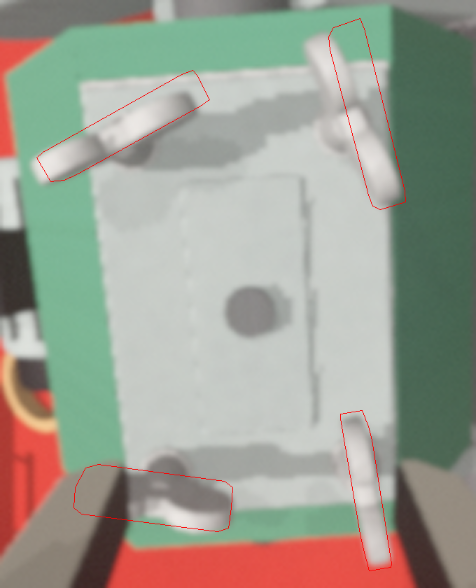

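The overlay shows s2 (lower left) hidden by the finger, which biased the fit. I'll open the gripper, back off and refit.

```bash
python3 -m pendant '[[[-15,0,-25],[0,0,0],0],[[-15,0,-5],[0,0,0],0],[[0,0,0],[0,0,0],0],[[0,0,0],[0,0,0],0]]' | head -2
sed -i 's/range(2): O/range(3): O/' wf.py
python3 wf.py new
cat > ov.py <<'E'
from h import *
from wf import model
import sys
v=np.load("fit.npy"); P=pose(); im=vision.get_image("wrist"); c=cam("wrist",P)
q=proj(c,w(v[:3],np.c_[SC,np.full(4,160)])); x0,y0=np.int32(np.maximum(q.min(0)-45,0)); x1,y1=np.int32(q.max(0)+45)
k=4; big=cv2.resize(im[y0:y1,x0:x1],None,fx=k,fy=k,interpolation=cv2.INTER_CUBIC)
f=lambda q:np.int32((q-[x0,y0])*k)
for i in range(4):
    cv2.polylines(big,[cv2.convexHull(f(model(c,v[:3],i,v[3+i],134.5)))],True,(0,0,255),1)
B=f(proj(c,w(v[:3],[[61,94,133],[61,-94,133],[-61,-94,133],[-61,94,133]]))); cv2.polylines(big,[B],True,(255,0,0),1)
s=min(1,600/big.shape[0],800/big.shape[1]); cv2.imwrite(sys.argv[1],cv2.resize(big,None,fx=s,fy=s))
E
python3 ov.py pics/c.png
```

```text
t: 4.53
tool_pos: [529.8, -47.2, 386.2]
cost 95.83480727419621 p [ 578.09729045   93.05601776 1567.2208057 ] th [1.841 3.014 0.205 2.077]
2 [218.2 203.3] [ 3.9 -0.7 -3.9 -0.6]
1 [286.8 200.4] [ 1.7 -2.4  2.4 -2.9]
3 [205.3  81.1] [-1.6  4.5 -6.4 -1.7]
4 [281.6  73.6] [-5.9 -0.5  1.  -3.6]
1 [286.8 201.4] [ 1.7 -1.6  2.6 -2.9]
2 [218.1 203.7] [ 3.8 -0.5 -3.5 -0.9]
3 [205.4  81.4] [-1.4  4.7 -6.9 -1.8]
4 [281.8  74.8] [-5.6  0.6  1.1 -3.9]
1 [286.5 199.7] [ 1.4 -3.2  2.8 -3.2]
2 [217.6 203.3] [ 3.3 -0.9 -3.5 -1.4]
3 [205.5  81.1] [-1.3  4.5 -6.3 -1.8]
4 [281.2  73.8] [-6.2 -0.4  0.9 -3.3]
```

View pics/c.png

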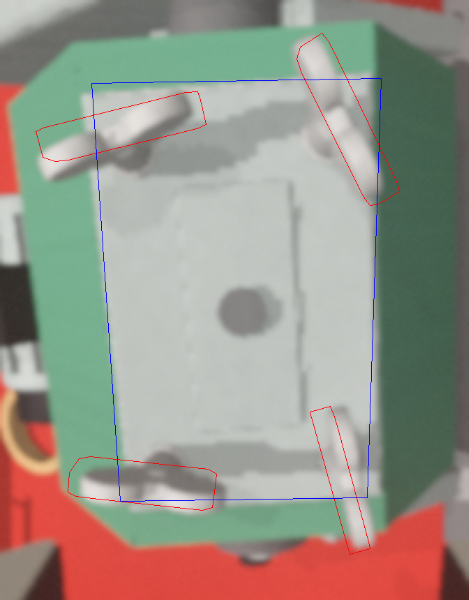

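```bash
sed -i "s/loss='soft_l1',/loss='soft_l1',diff_step=2e-3,/; s/for _ in range(3): O.append(grab())/if 'nograb' not in sys.argv: O+=[grab() for _ in range(2)]/" wf.py
python3 wf.py nograb; python3 ov.py pics/d.png
```

```text
cost 57.789397705815446 p [ 571.89127721   94.41221506 1629.60715845] th [1.691 2.994 0.391 2.023]
2 [218.2 203.3] [ 1.7 -3.6 -4.2  0.2]
1 [286.8 200.4] [-0.6 -1.6  3.4 -0.2]
3 [205.3  81.1] [ 2.2  0.7 -0.7  3.9]
4 [281.6  73.6] [-0.6  0.4  0.7 -3.7]
1 [286.8 201.4] [-0.5 -0.8  3.7 -0.2]
2 [218.1 203.7] [ 1.7 -3.4 -3.8 -0.1]
3 [205.4  81.4] [ 2.4  0.9 -1.1  3.9]
4 [281.8  74.8] [-0.3  1.5  0.8 -3.9]
1 [286.5 199.7] [-0.8 -2.4  3.8 -0.5]
2 [217.6 203.3] [ 1.1 -3.8 -3.7 -0.7]
3 [205.5  81.1] [ 2.5  0.7 -0.6  3.9]
4 [281.2  73.8] [-0.9  0.5  0.6 -3.4]
```

View pics/d.png

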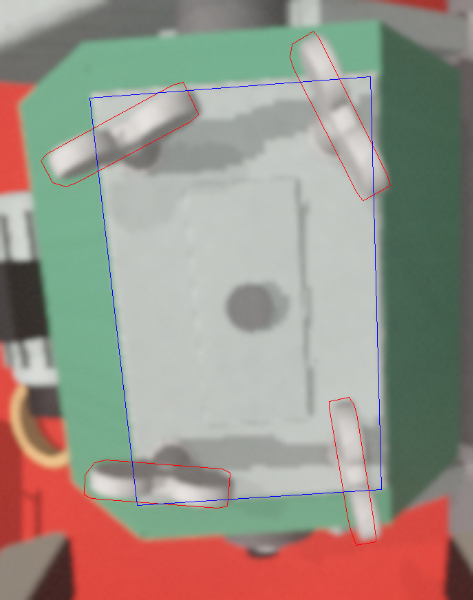

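```bash
cat > wf2.py <<'E'
from h import *
from wf import model,hullmom,vec,grab
import pickle
v=np.load("fit.npy"); O=pickle.load(open("obs.pkl","rb")); c=O[0][0]
q=proj(c,w(v[:3],np.c_[SC,np.full(4,160)])); x0,y0=np.int32(np.maximum(q.min(0)-45,0)); x1,y1=np.int32(q.max(0)+45)
s=4*min(1,600/(4*(y1-y0)),800/(4*(x1-x0))); g=lambda a:np.array(a,float)/s+[x0,y0]
TL=g([83,98]); Lp=g([[100,220],[112,330],[122,430]]); Rp=g([[384,200],[384,300],[384,400]]); Bp=g([[260,497]]); Tp=g([[240,85]])
def pert(c,r): K,Rc,t=c; D=R.from_rotvec(r).as_matrix(); return K,D@Rc,D@t
def dl(P,a,b): n=np.array([a[1]-b[1],b[0]-a[0]]); n/=np.linalg.norm(n); return (P-a)@n
def res(u):
    r=[]; p=u[:3]*[1,1,.001]
    for c,o in O:
        c=pert(c,u[7:10]*.001)
        for i,mu,cv in o:
            m2,c2=hullmom(model(c,p,i,u[3+i],134.5)); r+=list(mu-m2)+list(1*(vec(cv)-vec(c2)))
    c=pert(O[0][0],u[7:10]*.001); q=proj(c,w(p,[[61,94,132.5],[61,-94,132.5],[-61,-94,132.5],[-61,94,132.5]]))
    e=np.r_[q[1]-TL,dl(Lp,q[0],q[1]),dl(Rp,q[2],q[3]),dl(Tp,q[1],q[2]),dl(Bp,q[0],q[3])]
    return np.r_[r,e*1.5,(u[7:10]-1e-3)/8]
u0=np.r_[v[:3]*[1,1,1000],v[3:],1,1,1]
s_=least_squares(res,u0,loss='soft_l1',diff_step=2e-3,x_scale=[5,5,10,.1,.1,.1,.1,5,5,5])
u=s_.x; print(s_.cost,np.round(u,3)); r=s_.fun; n=sum(len(o) for _,o in O)
print(np.round(r[:16].reshape(4,4),1),np.round(r[4*n:],1)); np.save("fit.npy",np.r_[u[:3]*[1,1,.001],u[3:7]])
E
python3 wf2.py
```

```text
52.589068654890106 [ 5.704440e+02  9.883900e+01  1.626348e+03  1.699000e+00  2.990000e+00
  3.650000e-01  2.005000e+00  6.082000e+00  1.284700e+01 -7.480000e-01]
[[ 1.1 -2.6 -2.   0. ]
 [-0.5 -0.9  1.7 -0.2]
 [ 1.8  0.5 -0.6  1.7]
 [-0.5  0.4  0.6 -1.7]] [ 5.1 -0.  -3.8 -4.4 -5.4 -5.  -3.6 -2.2 -0.7  1.4  0.8  1.6 -0.1]
```

```bash
cat > wf3.py <<'E'
from wf2 import *
W={}
for n in ("scene","top"):
    vision.get_image(n); L=[]
    for d in vision.outline_of("screw_1",n):
        ys,xs=np.nonzero(d["pixels"])
        if d["confidence"]<.3 or len(xs)<40: continue
        mu,_=hullmom(np.c_[xs,ys]); q=proj(cam(n),w(v[:3],np.c_[SC,np.full(4,165)])); dd=np.linalg.norm(q-mu,axis=1); i=int(np.argmin(dd))
        print(n,i+1,np.round(mu,1),np.round(dd[i],1),len(xs))
        if dd[i]<10: L.append((i,mu))
    W[n]=cam(n),L
def res(u,full=False):
    p=u[:3]*[1,1,.001]; A=[]
    for c,o in O:
        c=pert(c,u[7:10]*.001)
        for i,mu,cv in o:
            m2,c2=hullmom(model(c,p,i,u[3+i],134.5)); A.append(np.r_[mu-m2,vec(cv)-vec(c2)])
    c=pert(O[0][0],u[7:10]*.001); f=u[10]; q=proj(c,w(p,[[f,94,132],[f,-94,132],[-f,-94,132],[-f,94,132]]))
    e=np.r_[dl(Lp,q[0],q[1]),dl(Rp,q[2],q[3])]
    g=[]
    for n,(c,L) in W.items():
        for i,mu in L: g+=list((mu-hullmom(model(c,p,i,u[3+i],134.5))[0]))
    if full: return np.round(A[:4],1),np.round(e,1),np.round(g,1)
    return np.r_[np.ravel(A),e,2*np.array(g),(u[7:10]-1e-3)/8]
s_=least_squares(res,np.r_[u,63],loss='soft_l1',diff_step=2e-3,x_scale=[5,5,10,.1,.1,.1,.1,5,5,5,3])
u=s_.x; print(s_.cost,np.round(u,3).tolist()); print(*res(u,True),sep="\n"); np.save("fit.npy",np.r_[u[:3]*[1,1,.001],u[3:7]]); np.save("camerr.npy",u[7:10]*.001)
E
python3 wf3.py
```

```text
66.29119433587506 [ 5.715220e+02  9.736300e+01  1.630585e+03  1.696000e+00  2.989000e+00
  3.680000e-01  1.987000e+00 -3.500000e-01  5.486000e+00  2.390000e-01]
[[ 2.1 -3.5 -2.1  0.1]
 [ 0.1 -1.6  1.7 -0.2]
 [ 2.8 -0.  -0.6  1.7]
 [ 0.5 -0.   0.8 -1.5]] [ 8.1 -1.7 -7.  -7.6 -8.6 -1.1  0.5  2.   0.6  1.4 -0.   0.7  0. ]
scene 3 [260.7 212.3] 1.5 250
scene 4 [234.2 220.6] 1.8 124
scene 2 [265.7 174.4] 1.9 224
top 2 [234.8 195.3] 2.3 175
top 1 [264.3 195.5] 1.8 273
top 4 [259.5 141. ] 1.7 259
58.96937236205192 [571.365, 97.598, 1630.429, 1.699, 2.992, 0.369, 2.002, 1.934, 6.321, 2.911, 63.994]
[[ 2.  -2.9 -2.1  0.1]
 [ 0.1 -1.2  1.7 -0.2]
 [ 2.5  0.6 -0.6  1.7]
 [ 0.1  0.4  0.6 -1.6]]
[-2.7 -3.1 -3.8  2.   2.8  3.7]
[0.1 1.8 0.9 2.1 0.1 2.3 1.1 0.2 0.3 0.2 0.6 0.5]
```

```bash
cat > go.py <<'E'
from h import *
import sys
# go.py screw turned z n  : wing direction th0-turned
i=int(sys.argv[1])-1; ph={0:np.pi/2,1:-np.pi/2,2:np.pi/2,3:np.pi/2}[i]; v=np.load("fit.npy")
import os
off=np.load("off.npy") if os.path.exists("off.npy") else np.zeros(2)
phi=v[3+i]-float(sys.argv[2])+ph; z=float(sys.argv[3])
print("phi",phi,"q",np.round(robot.get_state()["qpos"],2))
plan_to(tool(v[:3],phi),w(v[:3],[*(SC[i]+off),z])[0],int(sys.argv[4]))
E
python3 go.py 1 0 225 3
```

```text
phi 3.2693972978836 q [ 0.46  0.28 -0.19  1.74 -0.47  1.3  -1.14]
dist 67.0
[[-7.1, 13.1, 16.7], [0.001, -0.013, -0.066]]
[[-7.7, 12.7, 16.8], [0.001, -0.013, -0.066]]
[[-8.3, 12.1, 16.9], [0.001, -0.013, -0.066]]
```

```bash
python3 -m pendant '[[[-7,13,17],[0,-0.013,-0.066],0.5],[[-7.7,12.7,17],[0,-0.013,-0.066],0.5],[[-8.3,12.1,17],[0,-0.013,-0.066],0.5],[[0,0,0],[0,0,0],0.5]]'
python3 - <<'E'
from h import *
from wf import *
v=np.load("fit.npy"); c,o=grab()
for i,mu,cv in o: print(i+1,np.round(mu,1),np.round(mu-hullmom(model(c,v[:3],i,v[3+i],134.5))[0],1))
E
python3 go.py 1 0 157 3
```

```text
t: 5.62
tool_pos: [507.8, -56.0, 322.1]
orientation: [0.962, 0.09, 0.008, -0.258]
ft_force: [-0.0, -1.4, 0.3]
width: 0.62
grip_force: 0.0
4 [275.6  38. ] [3.1 4.2]
1 [255.2 194.3] [ 3.4 -1.7]
2 [171.  182.7] [ 5.5 -3.3]
3 [177.9  24. ] [6.6 2. ]
phi 3.2693972978836 q [ 0.5   0.33 -0.22  1.84 -0.45  1.21 -0.89]
dist 68.0
[[-0.2, 0.0, 22.7], [0.001, -0.001, -0.0]]
[[-0.2, 0.1, 22.7], [0.001, -0.001, -0.0]]
[[-0.2, 0.1, 22.7], [0.001, -0.001, -0.0]]
```

```bash
sed -i 's/{0:np.pi\/2,1:-np.pi\/2,2:np.pi\/2,3:np.pi\/2}\[i\]/{0:np.pi\/2,1:np.pi\/2,2:3*np.pi\/2,3:np.pi\/2}[i]/' go.py
python3 -m pendant '[[[0,0.8,22],[0,0,0],0.5],[[0,0.7,22],[0,0,0],0.5],[[0,0,20],[0,0,0],0.5],[[0,0,0],[0,0,0],0.6]]' 20
python3 -m pendant '[[[0,0,0],[0,0,0],0.9],[[0,0,0],[0,0,0],0.95],[[0,0,0],[0,0,0],1],[[0,0,0],[0,0,0],1]]' 10
python3 -c "
from h import *
s=robot.get_state(); R0,t=pose(); print(np.round(R0.T@s['ft_force'],1),np.round(R0.T@s['torque'],2),t)
im=vision.get_image('wrist'); cv2.imwrite('pics/e.png',cv2.resize(im[100:340,120:400],(700,600),interpolation=cv2.INTER_CUBIC))"
```

```text
t: 6.22
tool_pos: [506.9, -24.6, 267.0]
orientation: [0.962, 0.091, 0.009, -0.258]
ft_force: [0.5, -1.1, 1.1]
width: 0.441
grip_force: 0.0
t: 6.72
tool_pos: [507.0, -25.5, 267.0]
orientation: [0.962, 0.091, 0.01, -0.257]
ft_force: [0.3, -1.7, -0.4]
width: 0.03
grip_force: 0.0
[ 0.   1.7 -0.5] [-0.42 -0.04  0.01] [507.03379478 -25.54716642 266.99313636]
```

View pics/e.png

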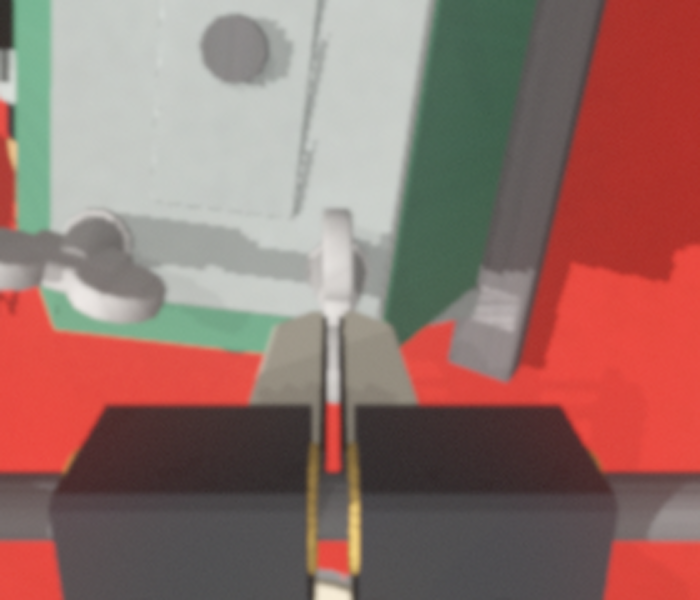

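The crop shows the fingers closed at (332,330), just above the wing and centred over screw 1's hub (337,275). They caught nothing, so they are too high. I'll open and go deeper, checking the force.

```bash
python3 -m pendant '[[[0,0,0],[0,0,0],0.6],[[0,0,0],[0,0,0],0.6],[[0,0,0],[0,0,0],0.6],[[0,1.5,3],[0,0,0],0.6],[[0,0,3],[0,0,0],0.6]]' 10
python3 -m pendant '[[[0,0,3],[0,0,0],0.6]]'|grep -E "ft|pos";python3 -m pendant '[[[0,0,3],[0,0,0],0.6]]'|grep -E "ft|pos";python3 -m pendant '[[[0,0,0],[0,0,0],0.6]]'|grep -E "ft|pos"
```

```text
t: 7.4
tool_pos: [507.0, -23.7, 260.5]
orientation: [0.962, 0.091, 0.009, -0.257]
ft_force: [0.2, -0.2, 0.2]
width: 0.396
grip_force: 0.0
tool_pos: [506.9, -22.0, 257.9]
ft_force: [-0.2, 0.1, 0.1]
tool_pos: [506.8, -20.5, 255.4]
ft_force: [0.0, -0.2, 0.3]
tool_pos: [506.7, -20.5, 255.4]
ft_force: [-0.4, -0.0, -0.5]
```

```bash
python3 -m pendant '[[[0,0,0],[0,0,0],1],[[0,0,0],[0,0,0],1],[[0,0,0],[0,0,0],1],[[0,0,0],[0,0,0],1]]' 10
cat > st.py <<'E'
from h import *
s=robot.get_state(); R0,t=pose(); v=np.load("fit.npy"); Rb,o=barrel(v[:3])
b=Rb.T@(t-o); y=Rb.T@R0[:,1]
print("t",round(s["t"],2),"F",np.round(R0.T@s['ft_force'],1),"M",np.round(R0.T@s['torque'],2),"tcp_b",np.round(b,1),"phi",round(np.arctan2(y[1],y[0])%(2*np.pi),3),"w",np.round(s["width"]*93,1),"g",np.round(s["grip_force"],1),"q",np.round(s["qpos"],2),"zerr",np.round(Rb.T@R0[:,2],3)[:2])
E
python3 st.py
```

```text
t: 8.28
tool_pos: [507.1, -20.9, 255.9]
orientation: [0.962, 0.091, 0.01, -0.257]
ft_force: [-0.3, 0.0, 3.8]
width: 0.026
grip_force: 1.3
t 8.28 F [-0.1 -1.9 -3.3] M [-0.02 -0.07 -0.06] tcp_b [-46.2  71.2 148.9] phi 3.27 w 2.5 g 1.3 q [ 0.46  0.38 -0.25  1.95 -0.48  1.03 -0.87] zerr [-0.003 -0.002]
```

```bash
python3 -c "
from h import *
im=vision.get_image('wrist'); a=cv2.resize(im[150:300,180:330],(560,560),interpolation=cv2.INTER_CUBIC); cv2.imwrite('pics/f.png',a)"; python3 st.py
```

```text
t 8.32 F [-0.  -2.2 -5.4] M [ 0.06 -0.11  0.03] tcp_b [-45.9  71.2 148.9] phi 3.271 w 0.9 g 2.2 q [ 0.46  0.38 -0.25  1.95 -0.48  1.03 -0.87] zerr [-0.002 -0.002]
```

View pics/f.png

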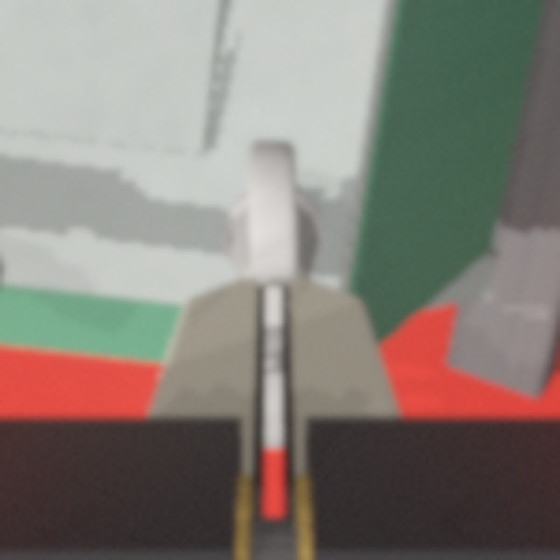

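The fingers are resting on the wing's top, at (270,290) in the crop. I'll open and feel further down in small steps.

```bash
python3 -m pendant '[[[0,0,-3],[0,0,0],0.6],[[0,0,0],[0,0,0],0.6],[[0,0,0],[0,0,0],0.6],[[0,0,3],[0,0,0],0.6]]' 10 >/dev/null; python3 st.py
python3 -m pendant '[[[0,0,4],[0,0,0],0.6]]'|grep -E "ft|pos";python3 -m pendant '[[[0,0,4],[0,0,0],0.6]]'|grep -E "ft|pos"; python3 -m pendant '[[[0,0,2],[0,0,0],0.6]]'|grep -E "ft|pos"; python3 st.py
```

```text
t 8.82 F [-0.   0.5 -0.5] M [-0.51 -0.14 -0.02] tcp_b [-46.2  71.4 148.5] phi 3.27 w 34.8 g 0.0 q [ 0.46  0.38 -0.25  1.95 -0.48  1.03 -0.87] zerr [-0.003 -0.001]
tool_pos: [506.7, -18.6, 251.9]
ft_force: [0.1, 0.5, -0.4]
tool_pos: [506.5, -16.5, 248.4]
ft_force: [-0.7, 0.1, 0.6]
tool_pos: [506.4, -15.4, 246.6]
ft_force: [0.8, -0.2, 0.8]
t 9.2 F [ 0.8 -0.1 -0.8] M [-0.44 -0.1   0.02] tcp_b [-46.   71.6 138.1] phi 3.271 w 37.3 g 0.0 q [ 0.46  0.39 -0.25  1.96 -0.49  1.   -0.86] zerr [-0.002 -0.001]
```

```bash
python3 -m pendant '[[[0,0,0],[0,0,0],1],[[0,0,0],[0,0,0],1],[[0,0,0],[0,0,0],1],[[0,0,0],[0,0,0],1]]' 15 >/dev/null; python3 st.py
```

```text
t 9.7 F [0.1 0.8 0.4] M [-0.6  -0.07 -0.  ] tcp_b [-46.4  71.3 138.7] phi 3.27 w 8.9 g 15.0 q [ 0.46  0.39 -0.25  1.96 -0.48  1.   -0.86] zerr [-0.003 -0.002]
```

```bash
python3 -m pendant '[[[0,0,0],[0,0,0],1],[[0,0,0.1],[0,0,0.1],1],[[0,0,0.2],[0,0,0.1],1]]' 50 >/dev/null; python3 st.py
python3 -m pendant '[[[0,0,0.2],[0,0,0.14],1],[[0,0,0.2],[0,0,0.14],1],[[0,0,0],[0,0,0],1]]' >/dev/null; python3 st.py
```

```text
t 10.07 F [ 0.6  1.3 -0.3] M [-0.79  0.12 -0.12] tcp_b [-46.4  71.4 138.3] phi 3.067 w 8.2 g 50.0 q [ 0.42  0.39 -0.21  1.97 -0.5   1.01 -1.04] zerr [-0.003 -0.002]
t 10.45 F [0.3 2.5 0.1] M [-1.03  0.33  0.07] tcp_b [-46.6  71.4 137.9] phi 2.791 w 8.3 g 50.0 q [ 0.37  0.38 -0.14  1.97 -0.53  1.02 -1.29] zerr [-0.003 -0.001]
```

```bash
python3 -m pendant '[[[0,0.3,0.2],[0,0,0.14],1],[[0,0.2,0.2],[0,0,0.14],1],[[0,0,0],[0,0,0],1]]' >/dev/null; python3 st.py
python3 -m pendant '[[[0,0,0],[0,0,0],0.6],[[0,0,0],[0,0,0],0.6],[[0,0,-40],[0,0,0],0.6],[[0,0,-40],[0,0,0],0.6]]' >/dev/null; python3 st.py
python3 - <<'E'
import numpy as np
# store offset found from s1
np.save("off.npy",np.array([-3.2,-0.6]))
E
python3 go.py 3 0 218 9
```

```text
t 10.82 F [ 1.4  1.1 -0. ] M [-0.64  0.61  0.01] tcp_b [-46.8  71.5 137.5] phi 2.514 w 8.0 g 50.0 q [ 0.33  0.38 -0.08  1.97 -0.55  1.03 -1.54] zerr [-0.003 -0.001]
t 11.32 F [ 0.  -0.3  1. ] M [-0.35  0.3   0.  ] tcp_b [-46.   72.1 218.3] phi 2.512 w 36.5 g 0.0 q [ 0.37  0.33 -0.05  1.85 -0.5   1.22 -1.58] zerr [-0.002 -0.   ]
phi 5.08089491125803 q [ 0.37  0.33 -0.05  1.85 -0.5   1.22 -1.58]
dist 168.0
[[7.4, -17.2, 0.0], [0.0, 0.0, -0.285]]
[[11.9, -14.4, 0.0], [0.0, 0.0, -0.285]]
[[15.5, -10.5, 0.0], [0.0, 0.0, -0.285]]
[[17.8, -5.7, 0.0], [0.0, 0.0, -0.285]]
[[18.7, -0.4, 0.0], [0.0, 0.0, -0.285]]
[[18.1, 4.8, 0.0], [0.0, 0.0, -0.285]]
[[16.0, 9.7, 0.0], [0.0, 0.0, -0.285]]
[[12.6, 13.8, 0.0], [0.0, 0.0, -0.285]]
[[8.2, 16.8, 0.0], [0.0, 0.0, -0.285]]
```

```bash
python3 go.py 3 0 200 15
```

```text
phi 5.08089491125803 q [ 0.37  0.33 -0.05  1.85 -0.5   1.22 -1.58]
dist 169.0
[[4.4, -10.3, 1.2], [0.0, 0.0, -0.171]]
[[6.1, -9.4, 1.2], [0.0, 0.0, -0.171]]
[[7.6, -8.2, 1.2], [0.0, 0.0, -0.171]]
[[8.9, -6.8, 1.2], [0.0, 0.0, -0.171]]
[[9.9, -5.2, 1.2], [0.0, 0.0, -0.171]]
[[10.7, -3.4, 1.2], [0.0, 0.0, -0.171]]
[[11.1, -1.5, 1.2], [0.0, 0.0, -0.171]]
[[11.2, 0.4, 1.2], [0.0, 0.0, -0.171]]
[[11.0, 2.3, 1.2], [0.0, 0.0, -0.171]]
[[10.4, 4.1, 1.2], [0.0, 0.0, -0.171]]
[[9.6, 5.8, 1.2], [0.0, 0.0, -0.171]]
[[8.4, 7.4, 1.2], [0.0, 0.0, -0.171]]
[[7.1, 8.7, 1.2], [0.0, 0.0, -0.171]]
[[5.5, 9.8, 1.2], [0.0, 0.0, -0.171]]
[[3.7, 10.6, 1.2], [0.0, 0.0, -0.171]]
```

```bash
python3 -m pendant '[[[4.4,-10.3,1.2],[0,0,-0.171],0.6],[[6.1,-9.4,1.2],[0,0,-0.171],0.6],[[7.6,-8.2,1.2],[0,0,-0.171],0.6],[[8.9,-6.8,1.2],[0,0,-0.171],0.6],[[9.9,-5.2,1.2],[0,0,-0.171],0.6]]' >/dev/null
python3 -m pendant '[[[10.7,-3.4,1.2],[0,0,-0.171],0.6],[[11.1,-1.5,1.2],[0,0,-0.171],0.6],[[11.2,0.4,1.2],[0,0,-0.171],0.6],[[11,2.3,1.2],[0,0,-0.171],0.6],[[10.4,4.1,1.2],[0,0,-0.171],0.6]]' >/dev/null
python3 -m pendant '[[[9.6,5.8,1.2],[0,0,-0.171],0.6],[[8.4,7.4,1.2],[0,0,-0.171],0.6],[[7.1,8.7,1.2],[0,0,-0.171],0.6],[[5.5,9.8,1.2],[0,0,-0.171],0.6],[[3.7,10.6,1.2],[0,0,-0.171],0.6]]' >/dev/null
python3 st.py
cat > vw.py <<'E'
from h import *
from wf import *
import sys
v=np.load("fit.npy"); c,o=grab(); off=np.load("off.npy") if 'o' in sys.argv else np.zeros(2); tu=[.757,0,0,0]
Rb,_=barrel(v[:3])
for i,mu,cv in o:
    m,c2=hullmom(model(c,v[:3],i,v[3+i]-(eval(sys.argv[1])[i]),133.5)); K,Rc,t=c
    dp=mu-m; J=np.c_[[ (proj(c,w(v[:3],[*(SC[i]+e),165]))-proj(c,w(v[:3],[*SC[i],165])))[0] for e in np.eye(2)]].T
    a=lambda k:.5*np.arctan2(k[1]*2,k[0]-k[2])
    print(i+1,"px",np.round(dp,1),"barrel mm",np.round(np.linalg.solve(J,dp),1),"img angle err",round((a(cv)-a(c2)+np.pi/2)%np.pi-np.pi/2,3))
E
python3 vw.py [.757,0,0,0]; python3 go.py 3 0 168 1
```

```text
t 13.2 F [ 0.  -0.1 -0.1] M [ 0.09 -0.56 -0.07] tcp_b [ 39.2 -73.2 199.4] phi 5.083 w 37.2 g 0.0 q [ 0.54  0.51 -0.64  1.57 -0.24  1.18  0.49] zerr [-0.002 -0.001]
2 px [3.3 5.2] barrel mm [-3.4 -3.6] img angle err 0.136
1 px [3.5 1.1] barrel mm [ 0.1 -3.4] img angle err -0.142
3 px [-0.6  3.4] barrel mm [-3.4 -0.7] img angle err 0.038
phi 5.08089491125803 q [ 0.54  0.51 -0.64  1.56 -0.24  1.18  0.49]
dist 31.0
[[0.6, -0.8, 31.2], [0.0, 0.002, -0.001]]
```

```bash
python3 -m pendant '[[[0.6,-0.8,30],[0,0,0],0.6],[[0,0,16],[0,0,0],0.6],[[0,0,10],[0,0,0],0.6],[[0,0,8],[0,0,0],0.6]]' >/dev/null; python3 st.py
python3 -m pendant '[[[0,0,0],[0,0,0],1],[[0,0,0],[0,0,0],1],[[0,0,0],[0,0,0],1],[[0,0,0],[0,0,0],1]]' 15 >/dev/null; python3 st.py
```

```text
t 13.8 F [-0.2  0.7  0.5] M [ 0.09 -0.49 -0.08] tcp_b [ 39.  -72.4 135.3] phi 5.075 w 37.0 g 0.0 q [ 0.5   0.55 -0.64  1.66 -0.24  1.04  0.48] zerr [-0.003 -0.002]
t 14.3 F [ 0.5 -1.3 -1.7] M [ 0.28 -0.42 -0.03] tcp_b [ 38.9 -72.4 135.9] phi 5.075 w 9.0 g 15.0 q [ 0.5   0.55 -0.64  1.66 -0.24  1.04  0.48] zerr [-0.003 -0.002]
```

Gripped on the 9 mm wing. Now I'll turn it 0.76.

```bash
python3 -m pendant '[[[0,0,0],[0,0,0],1],[[0,0,0.2],[0,0,0.13],1],[[0,0,0.2],[0,0,0.13],1],[[0,0,0.2],[0,0,0.13],1]]' 50 >/dev/null; python3 st.py
python3 -m pendant '[[[0,0,0.2],[0,0,0.13],1],[[0,0,0.2],[0,0,0.13],1],[[0,0,0.2],[0,0,0.13],1],[[0,0,0],[0,0,0],1]]' >/dev/null; python3 st.py
python3 -m pendant '[[[0,0,0],[0,0,0],0.6],[[0,0,0],[0,0,0],0.6],[[0,0,-40],[0,0,0],0.6],[[0,0,-22],[0,0,0],0.6]]' >/dev/null; python3 st.py
python3 go.py 2 0 195 7;  python3 go.py 4 0 195 4
```

```text
t 14.8 F [-0.2 -1.8 -4. ] M [ 0.39 -0.61 -0.1 ] tcp_b [ 38.9 -72.2 135.3] phi 4.681 w 8.5 g 50.0 q [ 0.44  0.52 -0.53  1.66 -0.31  1.05  0.15] zerr [-0.003 -0.001]
t 15.3 F [-1.3 -3.  -6.4] M [ 0.39 -0.84  0.01] tcp_b [ 38.9 -72.1 134.6] phi 4.296 w 8.4 g 50.0 q [ 0.37  0.51 -0.43  1.67 -0.36  1.06 -0.18] zerr [-0.003 -0.001]
t 15.8 F [-0.2  0.1 -0.1] M [-0.28 -0.4  -0.02] tcp_b [ 39.1 -72.7 197.5] phi 4.297 w 36.7 g 0.0 q [ 0.41  0.47 -0.42  1.58 -0.36  1.19 -0.18] zerr [-0.003 -0.002]
phi 4.562323916498537 q [ 0.41  0.47 -0.42  1.58 -0.36  1.19 -0.18]
dist 144.0
[[-8.2, -18.9, 0.3], [0.0, 0.0, -0.038]]
[[-7.5, -19.2, 0.3], [0.0, 0.0, -0.038]]
[[-6.8, -19.4, 0.3], [0.0, 0.0, -0.038]]
[[-6.0, -19.7, 0.3], [0.0, 0.0, -0.038]]
[[-5.3, -19.9, 0.3], [0.0, 0.0, -0.038]]
[[-4.5, -20.1, 0.3], [0.0, 0.0, -0.038]]
[[-3.8, -20.2, 0.4], [0.0, 0.0, -0.038]]
phi 3.573027890922603 q [ 0.41  0.47 -0.42  1.58 -0.36  1.19 -0.18]
dist 85.0
[[-19.5, 8.6, 0.7], [0.001, 0.0, 0.181]]
[[-17.7, 12.0, 0.7], [0.001, 0.0, 0.181]]
[[-15.2, 14.9, 0.7], [0.001, 0.0, 0.181]]
[[-12.3, 17.4, 0.7], [0.001, 0.0, 0.181]]
```

```bash
python3 -m pendant '[[[-19.5,8.6,0.7],[0,0,0.181],0.6],[[-17.7,12,0.7],[0,0,0.181],0.6],[[-15.2,14.9,0.7],[0,0,0.181],0.6],[[-12.3,17.4,0.7],[0,0,0.181],0.6],[[0,0,0],[0,0,0],0.6]]' >/dev/null; python3 st.py
python3 vw.py [.757,0,.779,0]; python3 go.py 4 0 165 1
```

```text
t 16.43 F [ 0.8 -0.1 -0.5] M [-0.41 -0.17 -0.09] tcp_b [-47.8 -71.7 193.1] phi 3.571 w 37.3 g 0.0 q [ 0.38  0.52 -0.22  1.59 -0.43  1.2  -0.71] zerr [-0.003 -0.001]
4 px [ 4.4 -0.5] barrel mm [-3.4 -2.1] img angle err 0.028
3 px [ 7.4 -0.8] barrel mm [-5.7 -3.4] img angle err -0.0
phi 3.573027890922603 q [ 0.38  0.52 -0.22  1.59 -0.43  1.21 -0.71]
dist 28.0
[[-0.0, 1.1, 28.3], [0.002, -0.0, 0.004]]
```

```bash
python3 -m pendant '[[[1.5,0,28],[0,0,0],0.6],[[0,0,14],[0,0,0],0.6],[[0,0,9],[0,0,0],0.6],[[0,0,7],[0,0,0],0.6]]' >/dev/null; python3 st.py
python3 -m pendant '[[[0,0,0],[0,0,0],1],[[0,0,0],[0,0,0],1],[[0,0,0],[0,0,0],1],[[0,0,0],[0,0,0],1]]' 15 >/dev/null; python3 st.py
```

```text
t 17.02 F [-0.1  0.1 -0.3] M [-0.38 -0.23 -0.  ] tcp_b [-45.4 -73.5 135.6] phi 3.573 w 37.4 g 0.0 q [ 0.35  0.55 -0.23  1.67 -0.44  1.09 -0.7 ] zerr [-0.003 -0.002]
t 17.52 F [-0.5 -0.7 -1.4] M [-0.52 -0.21 -0.05] tcp_b [-45.9 -73.6 136.1] phi 3.571 w 8.8 g 15.0 q [ 0.35  0.55 -0.23  1.67 -0.44  1.09 -0.7 ] zerr [-0.003 -0.002]
```

```bash
python3 -m pendant '[[[0,0,0],[0,0,0],1],[[0,0,0.2],[0,0,0.13],1],[[0,0,0.2],[0,0,0.13],1],[[0,0,0.2],[0,0,0.13],1]]' 50 >/dev/null; python3 st.py
python3 -m pendant '[[[0,0,0.2],[0,0,0.13],1],[[0,0,0.2],[0,0,0.13],1],[[0,0,0.2],[0,0,0.13],1],[[0,0,0],[0,0,0],1]]' >/dev/null; python3 st.py
python3 -m pendant '[[[0,0,0],[0,0,0],0.6],[[0,0,0],[0,0,0],0.6],[[0,0,-40],[0,0,0],0.6],[[0,0,-22],[0,0,0],0.6]]' >/dev/null; python3 st.py
python3 go.py 2 0 195 10
```

```text
t 18.02 F [ 0.1  2.3 -1.3] M [-1.01  0.14 -0.06] tcp_b [-46.4 -73.7 135.5] phi 3.177 w 8.4 g 50.0 q [ 0.28  0.55 -0.13  1.67 -0.49  1.1  -1.04] zerr [-0.004 -0.002]
t 18.52 F [ 1.   3.5 -3. ] M [-1.49  0.67  0.05] tcp_b [-47.  -73.6 134.9] phi 2.791 w 8.6 g 50.0 q [ 0.22  0.54 -0.03  1.68 -0.54  1.12 -1.38] zerr [-0.005 -0.002]
t 19.02 F [ 1.  -0.4  0.3] M [-0.45  0.14  0.02] tcp_b [-45.  -73.5 197.9] phi 2.793 w 36.8 g 0.0 q [ 0.25  0.51 -0.01  1.59 -0.52  1.25 -1.4 ] zerr [-0.002 -0.002]
phi 4.562323916498537 q [ 0.25  0.51 -0.01  1.59 -0.52  1.25 -1.4 ]
dist 168.0
[[-16.5, -3.0, 0.2], [0.0, -0.0, -0.177]]
[[-15.7, -5.9, 0.2], [0.0, -0.0, -0.177]]
[[-14.4, -8.6, 0.2], [0.0, -0.0, -0.177]]
[[-12.7, -11.0, 0.2], [0.0, -0.0, -0.177]]
[[-10.6, -13.0, 0.3], [0.0, -0.0, -0.177]]
[[-8.1, -14.7, 0.3], [0.0, -0.0, -0.177]]
[[-5.4, -15.9, 0.3], [0.0, -0.0, -0.177]]
[[-2.5, -16.6, 0.3], [0.0, -0.0, -0.177]]
[[0.4, -16.8, 0.3], [0.0, -0.0, -0.177]]
[[3.4, -16.4, 0.3], [0.0, -0.0, -0.177]]
```

```bash
python3 -m pendant '[[[-16.5,-3,0.2],[0,0,-0.177],0.6],[[-15.7,-5.9,0.2],[0,0,-0.177],0.6],[[-14.4,-8.6,0.2],[0,0,-0.177],0.6],[[-12.7,-11,0.2],[0,0,-0.177],0.6],[[-10.6,-13,0.3],[0,0,-0.177],0.6]]' >/dev/null
python3 -m pendant '[[[-8.1,-14.7,0.3],[0,0,-0.177],0.6],[[-5.4,-15.9,0.3],[0,0,-0.177],0.6],[[-2.5,-16.6,0.3],[0,0,-0.177],0.6],[[0.4,-16.8,0.3],[0,0,-0.177],0.6],[[3.4,-16.4,0.3],[0,0,-0.177],0.6]]' >/dev/null
python3 -m pendant '[[[0,0,0],[0,0,0],0.6]]' >/dev/null; python3 st.py
python3 vw.py [.757,0,.779,.78]; python3 go.py 2 0 165 1
```

```text
t 20.4 F [0.1 0.3 0.3] M [-0.18 -0.52 -0.02] tcp_b [ 40.5  72.1 193.6] phi 4.562 w 36.7 g 0.0 q [ 0.54  0.29 -0.45  1.88 -0.43  1.12  0.22] zerr [-0.003 -0.001]
4 px [ 0.8 -1.8] barrel mm [ 2.  -0.7] img angle err 0.214
1 px [-4.2 -7.8] barrel mm [9.8 3. ] img angle err -0.498
3 px [-3.2  2.7] barrel mm [-2.1  2.7] img angle err 0.062
2 px [1.4 2.4] barrel mm [-2.5 -0.9] img angle err 0.035
phi 4.562323916498537 q [ 0.54  0.29 -0.45  1.88 -0.43  1.12  0.22]
dist 29.0
[[0.3, -0.5, 28.6], [0.002, 0.002, -0.004]]
```

```bash
python3 -m pendant '[[[0.3,-0.5,28],[0,0,0],0.6],[[0,0,14],[0,0,0],0.6],[[0,0,9],[0,0,0],0.6],[[0,0,7],[0,0,0],0.6]]' >/dev/null; python3 st.py
python3 -m pendant '[[[0,0,0],[0,0,0],1],[[0,0,0],[0,0,0],1],[[0,0,0],[0,0,0],1],[[0,0,0],[0,0,0],1]]' 15 >/dev/null; python3 st.py
```

```text
t 21.0 F [ 1.2 -1.1  0.7] M [-0.19 -0.52 -0.04] tcp_b [ 39.7  71.4 135.2] phi 4.561 w 37.1 g 0.0 q [ 0.49  0.33 -0.47  1.96 -0.45  0.98  0.22] zerr [-0.003 -0.001]
t 21.5 F [ 1.  -1.2 -2.1] M [ 0.21 -0.48  0.  ] tcp_b [ 39.8  71.8 135.8] phi 4.561 w 8.8 g 14.9 q [ 0.49  0.33 -0.47  1.96 -0.45  0.98  0.22] zerr [-0.003 -0.001]
```

```bash
python3 -m pendant '[[[0,0,0],[0,0,0],1],[[0,0,0.2],[0,0,0.13],1],[[0,0,0.2],[0,0,0.13],1],[[0,0,0.2],[0,0,0.13],1]]' 50 >/dev/null; python3 st.py
```

```text
t 22.0 F [-0.2 -1.7 -3.7] M [ 0.09 -0.57 -0.1 ] tcp_b [ 39.7  71.6 135.2] phi 4.167 w 8.6 g 50.0 q [ 0.43  0.32 -0.38  1.97 -0.48  0.99 -0.14] zerr [-0.003 -0.002]
```

```bash
python3 -m pendant '[[[0,0,0.2],[0,0,0.13],1],[[0,0,0.2],[0,0,0.13],1],[[0,0,0.2],[0,0,0.13],1],[[0,0,0],[0,0,0],1]]' >/dev/null; python3 st.py
python3 -m pendant '[[[0,0,0],[0,0,0],0.6],[[0,0,0],[0,0,0],0.6],[[0,0,-40],[0,0,0],0.6],[[0,0,-22],[0,0,0],0.6]]' >/dev/null; python3 st.py
sed -i 's/{0:np.pi\/2,/{0:3*np.pi\/2,/' go.py; python3 go.py 1 .757 195 11
```

```text
t 22.5 F [-0.9  0.1 -6. ] M [-0.2  -0.66  0.04] tcp_b [ 39.7  71.6 134.6] phi 3.782 w 8.8 g 49.9 q [ 0.36  0.31 -0.3   1.97 -0.51  1.   -0.49] zerr [-0.003 -0.002]
t 23.0 F [0.8 0.1 0. ] M [-0.36 -0.28 -0.  ] tcp_b [ 39.9  71.5 197.5] phi 3.783 w 36.6 g 0.0 q [ 0.41  0.27 -0.28  1.88 -0.48  1.15 -0.5 ] zerr [-0.003 -0.002]
phi 5.653989951473394 q [ 0.41  0.27 -0.28  1.88 -0.48  1.15 -0.5 ]
dist 86.0
[[-4.7, 6.3, 0.2], [0.0, 0.0, -0.17]]
[[-5.7, 5.4, 0.2], [0.0, 0.0, -0.17]]
[[-6.5, 4.4, 0.2], [0.0, 0.0, -0.17]]
[[-7.1, 3.2, 0.2], [0.0, 0.0, -0.17]]
[[-7.6, 1.9, 0.2], [0.0, 0.0, -0.17]]
[[-7.8, 0.6, 0.2], [0.0, 0.0, -0.17]]
[[-7.8, -0.7, 0.2], [0.0, 0.0, -0.17]]
[[-7.6, -2.0, 0.2], [0.0, 0.0, -0.17]]
[[-7.1, -3.3, 0.2], [0.0, 0.0, -0.17]]
[[-6.5, -4.4, 0.2], [0.0, 0.0, -0.17]]
[[-5.6, -5.5, 0.2], [0.0, 0.0, -0.17]]
```

```bash
python3 vw.py [.757,.779,.779,.78]; python3 -m pendant '[[[-4.7,6.3,0.2],[0,0,-0.17],0.6],[[-5.7,5.4,0.2],[0,0,-0.17],0.6],[[-6.5,4.4,0.2],[0,0,-0.17],0.6],[[-7.1,3.2,0.2],[0,0,-0.17],0.6],[[-7.6,1.9,0.2],[0,0,-0.17],0.6]]' >/dev/null
python3 -m pendant '[[[-7.8,0.6,0.2],[0,0,-0.17],0.6],[[-7.8,-0.7,0.2],[0,0,-0.17],0.6],[[-7.6,-2,0.2],[0,0,-0.17],0.6],[[-7.1,-3.3,0.2],[0,0,-0.17],0.6],[[-6.5,-4.4,0.2],[0,0,-0.17],0.6]]' >/dev/null
python3 -m pendant '[[[-5.6,-5.5,0.2],[0,0,-0.17],0.6],[[0,0,0],[0,0,0],0.6]]' >/dev/null; python3 st.py
python3 vw.py [.757,.779,.779,.78]; python3 go.py 1 .757 165 1
```

```text
3 px [1.6 4. ] barrel mm [-3.   1.4] img angle err 0.041
4 px [-0.2  0. ] barrel mm [0.1 0.1] img angle err 0.11
1 px [10.7 -6.8] barrel mm [ -3.6 -12.1] img angle err 0.631
2 px [ 4.  -0.4] barrel mm [-2.8 -2.5] img angle err 0.006
t 24.6 F [0.2 0.4 0.3] M [ 0.32 -0.34 -0.07] tcp_b [-46.7  72.4 193.2] phi 5.65 w 37.3 g 0.0 q [ 0.77  0.4  -0.63  1.87 -0.31  1.09  1.33] zerr [-0.001 -0.   ]
1 px [-3.3  1.8] barrel mm [-3.4  0.4] img angle err -0.008
3 px [ 0.3 -4.2] barrel mm [2.3 4.1] img angle err 0.434
phi 5.653989951473394 q [ 0.77  0.4  -0.63  1.87 -0.31  1.09  1.33]
dist 29.0
[[-0.7, 0.2, 28.6], [-0.001, 0.001, -0.006]]
```

```bash
python3 -m pendant '[[[-0.5,0,28],[0,0,0],0.6],[[0,0,14],[0,0,0],0.6],[[0,0,9],[0,0,0],0.6],[[0,0,8],[0,0,0],0.6]]' >/dev/null
python3 -m pendant '[[[0,0,0],[0,0,0],1],[[0,0,0],[0,0,0],1],[[0,0,0],[0,0,0],1],[[0,0,0],[0,0,0],1]]' 50 >/dev/null; python3 st.py
python3 -m pendant '[[[0,0,0.2],[0,0,0.12],1],[[0,0,0.2],[0,0,0.12],1],[[0,0,0.2],[0,0,0.12],1]]' >/dev/null; python3 st.py
for i in 1; do python3 -m pendant '[[[0,0,0.15],[0,0,0.09],1]]' >/dev/null; python3 st.py; done
python3 -m pendant '[[[0,0,0.15],[0,0,0.09],1]]' >/dev/null; python3 st.py
```

```text
t 25.7 F [ 0.2  0.4 -1.6] M [ 0.43 -0.29 -0.09] tcp_b [-46.9  71.3 135.6] phi 5.651 w 8.3 g 50.0 q [ 0.73  0.45 -0.64  1.95 -0.31  0.94  1.32] zerr [-0.003 -0.002]
t 26.07 F [ 0.2 -2.2 -2.2] M [ 0.5  -0.55 -0.13] tcp_b [-47.1  71.5 135.1] phi 5.287 w 8.0 g 50.0 q [ 0.66  0.43 -0.54  1.96 -0.36  0.96  1.02] zerr [-0.003 -0.002]
t 26.2 F [-0.1 -1.5 -2.5] M [ 0.58 -0.58 -0.11] tcp_b [-47.1  71.5 134.9] phi 5.198 w 8.4 g 50.0 q [ 0.64  0.42 -0.51  1.96 -0.37  0.96  0.94] zerr [-0.003 -0.002]
t 26.32 F [ 0.1 -2.  -2.7] M [ 0.52 -0.54 -0.09] tcp_b [-47.2  71.5 134.8] phi 5.108 w 8.7 g 50.0 q [ 0.62  0.42 -0.49  1.96 -0.39  0.96  0.86] zerr [-0.003 -0.001]
```

```bash

python3 -m pendant '[[[0,0,0.1],[0,0,0.07],1]]' >/dev/null; python3 st.py|cut -c1-140
python3 -m pendant '[[[0,0,0.1],[0,0,0.07],1]]' >/dev/null; python3 st.py|cut -c1-140
python3 -m pendant '[[[0,0,0.1],[0,0,0.07],1]]' >/dev/null; python3 st.py|cut -c1-140
```

```text
t 26.45 F [-0.6 -2.3 -3.2] M [ 0.5  -0.64 -0.13] tcp_b [-47.2  71.6 134.7] phi 5.039 w 8.3 g 50.0 q [ 0.61  0.42 -0.47  1.96 -0.39  0.96  0.
t 26.57 F [-0.5 -2.2 -4.1] M [ 0.52 -0.64 -0.54] tcp_b [-47.2  71.6 134.6] phi 4.969 w 8.8 g 50.3 q [ 0.6   0.42 -0.45  1.96 -0.4   0.97  0.
t 26.7 F [-1.3 -2.5 -4.9] M [ 0.5  -0.67 -0.8 ] tcp_b [-47.2  71.6 134.6] phi 4.9 w 9.0 g 52.1 q [ 0.59  0.41 -0.44  1.96 -0.41  0.97  0.68]
```

```bash
python3 -m pendant '[[[0,0,0],[0,0,-0.07],1],[[0,0,0],[0,0,0],0.6],[[0,0,0],[0,0,0],0.6],[[0,0,-40],[0,0,0],0.6],[[0,0,-22],[0,0,0],0.6]]' >/dev/null; python3 st.py;  python3 go.py 3 .779 195 7
```

```text
t 27.32 F [-0.2  0.6  0.5] M [ 0.   -0.54 -0.08] tcp_b [-46.5  71.1 197.4] phi 4.97 w 36.5 g 0.0 q [ 0.64  0.37 -0.44  1.87 -0.39  1.12  0.74] zerr [-0.003 -0.002]
phi 4.30189491125803 q [ 0.64  0.37 -0.44  1.87 -0.39  1.12  0.74]
dist 168.0
[[6.7, 23.0, 0.4], [0.0, 0.0, 0.095]]
[[8.8, 22.3, 0.3], [0.0, 0.0, 0.095]]
[[10.9, 21.3, 0.3], [0.0, 0.0, 0.095]]
[[12.9, 20.2, 0.3], [0.0, 0.0, 0.095]]
[[14.8, 18.8, 0.3], [0.0, 0.0, 0.095]]
[[16.5, 17.4, 0.3], [0.0, 0.0, 0.095]]
[[18.1, 15.7, 0.3], [0.0, 0.0, 0.095]]
```

```bash
python3 -m pendant '[[[6.7,23,0.4],[0,0,0.095],0.6],[[8.8,22.3,0.3],[0,0,0.095],0.6],[[10.9,21.3,0.3],[0,0,0.095],0.6],[[12.9,20.2,0.3],[0,0,0.095],0.6],[[14.8,18.8,0.3],[0,0,0.095],0.6]]' >/dev/null
python3 -m pendant '[[[16.5,17.4,0.3],[0,0,0.095],0.6],[[18.1,15.7,0.3],[0,0,0.095],0.6],[[0,0,0],[0,0,0],0.6]]' >/dev/null; python3 st.py; python3 vw.py [1.4,.779,.779,.78]; python3 go.py 3 .779 165 1
```

```text
t 28.32 F [-0.6  0.5 -1.3] M [-0.23 -0.5  -0.05] tcp_b [ 41.6 -72.8 193. ] phi 4.308 w 37.2 g 0.0 q [ 0.32  0.46 -0.29  1.59 -0.42  1.2  -0.11] zerr [-0.002 -0.001]
2 px [ 13.9 -10.5] barrel mm [  4.6 -18.8] img angle err 0.401
3 px [2.5 2.6] barrel mm [-3.2 -1.1] img angle err 0.025
phi 4.30189491125803 q [ 0.32  0.46 -0.29  1.59 -0.42  1.2  -0.11]
dist 28.0
[[0.5, 1.0, 28.4], [0.001, 0.002, 0.006]]
```

```bash
python3 -m pendant '[[[-0.5,0.3,28],[0,0,0],0.6],[[0,0,14],[0,0,0],0.6],[[0,0,9],[0,0,0],0.6],[[0,0,8],[0,0,0],0.6]]' >/dev/null
python3 -m pendant '[[[0,0,0],[0,0,0],1],[[0,0,0],[0,0,0],1],[[0,0,0],[0,0,0],1],[[0,0,0],[0,0,0],1]]' 50 >/dev/null; python3 st.py
python3 -m pendant '[[[0,0,0.2],[0,0,0.12],1],[[0,0,0.2],[0,0,0.12],1],[[0,0,0.2],[0,0,0.12],1]]' >/dev/null; python3 st.py
python3 -m pendant '[[[0,0,0.12],[0,0,0.07],1]]' >/dev/null; python3 st.py|cut -c1-140
python3 -m pendant '[[[0,0,0.12],[0,0,0.07],1]]' >/dev/null; python3 st.py|cut -c1-140
```

```text
t 29.43 F [-0.3 -0.9 -2.9] M [-0.01 -0.47  0.02] tcp_b [ 39.4 -72.2 135.2] phi 4.306 w 8.6 g 50.0 q [ 0.29  0.49 -0.3   1.67 -0.43  1.08 -0.1 ] zerr [-0.003 -0.001]
t 29.8 F [ 0.1 -0.9 -1.8] M [-0.08 -0.49 -0.07] tcp_b [ 39.4 -72.2 134.7] phi 3.943 w 8.7 g 50.0 q [ 0.23  0.49 -0.21  1.68 -0.48  1.09 -0.42] zerr [-0.003 -0.002]
t 29.93 F [ 0.1 -1.1 -2.1] M [-0.15 -0.5  -0.02] tcp_b [ 39.3 -72.3 134.6] phi 3.874 w 8.3 g 50.0 q [ 0.22  0.48 -0.19  1.68 -0.49  1.1  -0.
t 30.05 F [-0.4 -0.4 -2.4] M [-0.18 -0.51 -0.03] tcp_b [ 39.4 -72.2 134.5] phi 3.804 w 8.5 g 50.0 q [ 0.21  0.48 -0.18  1.68 -0.49  1.1  -0.
```

```bash

python3 -m pendant '[[[0,0,0.12],[0,0,0.07],1]]' >/dev/null; python3 st.py|cut -c1-110
python3 -m pendant '[[[0,0,0.12],[0,0,0.07],1]]' >/dev/null; python3 st.py|cut -c1-110
python3 -m pendant '[[[0,0,0.12],[0,0,0.07],1]]' >/dev/null; python3 st.py|cut -c1-110
```

```text
t 30.18 F [-0.5 -1.  -1.6] M [-0.17 -0.45 -0.1 ] tcp_b [ 39.4 -72.2 134.4] phi 3.734 w 8.5 g 50.0 q [ 0.2   0.
t 30.3 F [-1.   0.5 -2.8] M [-0.22 -0.49 -0.04] tcp_b [ 39.3 -72.2 134.3] phi 3.664 w 8.5 g 50.0 q [ 0.19  0.4
t 30.43 F [-0.4 -1.7 -3.4] M [-0.25 -0.44 -0.04] tcp_b [ 39.3 -72.2 134.2] phi 3.594 w 8.5 g 50.0 q [ 0.18  0.
```

```bash

python3 -m pendant '[[[0,0,0.12],[0,0,0.06],1]]' >/dev/null; python3 st.py|cut -c1-110
python3 -m pendant '[[[0,0,0.12],[0,0,0.06],1]]' >/dev/null; python3 st.py|cut -c1-110
```

```text
t 30.55 F [-1.1 -0.8 -3.5] M [-0.23 -0.46 -0.03] tcp_b [ 39.3 -72.2 134.1] phi 3.535 w 8.6 g 50.0 q [ 0.17  0.
t 30.68 F [-1.1 -0.5 -2.1] M [-0.26 -0.53 -0.4 ] tcp_b [ 39.3 -72.2 134. ] phi 3.475 w 8.3 g 50.4 q [ 0.16  0.
```

```bash
python3 -m pendant '[[[0,0,0],[0,0,0.03],1]]' >/dev/null; python3 st.py|cut -c1-110
python3 -m pendant '[[[0,0,0],[0,0,-0.05],1],[[0,0,0],[0,0,0],0.6],[[0,0,0],[0,0,0],0.6],[[0,0,-40],[0,0,0],0.6],[[0,0,-22],[0,0,0],0.6]]' >/dev/null; python3 st.py; python3 go.py 4 .78 195 4
```

```text
t 30.8 F [-1.  -1.3 -4.1] M [-0.3  -0.53 -0.59] tcp_b [ 39.4 -72.3 134. ] phi 3.446 w 8.5 g 51.0 q [ 0.15  0.4
t 31.43 F [ 0.4 -0.  -0.4] M [-0.45 -0.15  0.02] tcp_b [ 39.3 -72.5 196.7] phi 3.496 w 36.6 g 0.0 q [ 0.19  0.45 -0.08  1.6  -0.51  1.24 -0.84] zerr [-0.003 -0.002]
phi 2.7930278909226027 q [ 0.19  0.45 -0.08  1.6  -0.51  1.24 -0.84]
dist 86.0
[[-7.4, 20.1, 0.5], [0.001, -0.001, 0.176]]
[[-3.8, 21.0, 0.5], [0.001, -0.001, 0.176]]
[[-0.0, 21.4, 0.5], [0.001, -0.001, 0.176]]
[[3.7, 21.1, 0.5], [0.001, -0.001, 0.176]]
```

```bash
python3 -m pendant '[[[-7.4,20.1,0.5],[0,0,0.176],0.6],[[-3.8,21,0.5],[0,0,0.176],0.6],[[0,21.4,0.5],[0,0,0.176],0.6],[[3.7,21.1,0.5],[0,0,0.176],0.6],[[0,0,0],[0,0,0],0.6]]' >/dev/null
python3 st.py; python3 vw.py [1.4,.779,1.6,.78]; python3 go.py 4 .78 165 1
```

```text
t 32.05 F [-0.6 -1.2 -0.2] M [-0.38  0.1   0.02] tcp_b [-47.7 -71.9 193. ] phi 2.79 w 37.2 g 0.0 q [ 0.18  0.51  0.09  1.6  -0.57  1.26 -1.35] zerr [-0.003 -0.   ]
4 px [ 3.7 -4. ] barrel mm [-4.5 -2.5] img angle err 0.008
2 px [  2.6 -15.8] barrel mm [-11.2 -19.7] img angle err -0.709
1 px [-9.7  3.7] barrel mm [11.3  1.1] img angle err -0.598
3 px [ 4.8 -6.1] barrel mm [-7.1 -4.3] img angle err -0.038
phi 2.7930278909226027 q [ 0.18  0.51  0.09  1.6  -0.57  1.26 -1.35]
dist 28.0
[[0.5, 0.8, 28.2], [0.002, -0.001, 0.003]]
```

```bash
python3 -m pendant '[[[1,0,28],[0,0,0],0.6],[[0,0,14],[0,0,0],0.6],[[0,0,9],[0,0,0],0.6],[[0,0,8],[0,0,0],0.6]]' >/dev/null
python3 -m pendant '[[[0,0,0],[0,0,0],1],[[0,0,0],[0,0,0],1],[[0,0,0],[0,0,0],1],[[0,0,0],[0,0,0],1]]' 50 >/dev/null; python3 st.py
python3 -m pendant '[[[0,0,0.2],[0,0,0.12],1],[[0,0,0.2],[0,0,0.12],1],[[0,0,0.2],[0,0,0.12],1]]' >/dev/null; python3 st.py
python3 -m pendant '[[[0,0,0.12],[0,0,0.07],1]]' >/dev/null; python3 st.py|cut -c1-110
python3 -m pendant '[[[0,0,0.12],[0,0,0.07],1]]' >/dev/null; python3 st.py|cut -c1-110
python3 -m pendant '[[[0,0,0.12],[0,0,0.06],1]]' >/dev/null; python3 st.py|cut -c1-110
```

```text
t 33.15 F [-1.   0.7 -2.6] M [-0.67  0.13  0.01] tcp_b [-47.  -73.4 135.1] phi 2.792 w 8.4 g 50.0 q [ 0.15  0.54  0.07  1.68 -0.6   1.15 -1.33] zerr [-0.003 -0.002]
t 33.52 F [ 1.   2.6 -1.7] M [-0.94  0.32 -0.05] tcp_b [-47.4 -73.1 134.6] phi 2.428 w 8.2 g 50.0 q [ 0.1   0.55  0.16  1.69 -0.64  1.17 -1.65] zerr [-0.004 -0.002]
t 33.65 F [ 0.2  1.9 -2.3] M [-0.92  0.4  -0.07] tcp_b [-47.5 -73.1 134.5] phi 2.359 w 8.2 g 50.0 q [ 0.09  0.
t 33.77 F [ 0.6  2.3 -2.6] M [-0.89  0.46 -0.03] tcp_b [-47.5 -73.  134.3] phi 2.29 w 8.7 g 50.0 q [ 0.08  0.5
t 33.9 F [ 0.9  3.3 -2.3] M [-0.91  0.42 -0.05] tcp_b [-47.6 -73.  134.2] phi 2.23 w 8.5 g 50.0 q [ 0.07  0.55
```

```bash

python3 -m pendant '[[[0,0,0.12],[0,0,0.06],1]]' >/dev/null; python3 st.py|cut -c1-110
python3 -m pendant '[[[0,0,0.12],[0,0,0.06],1]]' >/dev/null; python3 st.py|cut -c1-110
python3 -m pendant '[[[0,0,0.12],[0,0,0.05],1]]' >/dev/null; python3 st.py
```

```text
t 34.02 F [ 0.9  3.  -3.3] M [-0.86  0.52 -0.17] tcp_b [-47.6 -72.9 134.1] phi 2.17 w 8.3 g 50.0 q [ 0.06  0.5
t 34.15 F [-0.5  2.5 -3.1] M [-0.98  0.58 -0.6 ] tcp_b [-47.6 -72.9 134.1] phi 2.111 w 8.5 g 50.9 q [ 0.05  0.
t 34.27 F [ 0.6  3.  -4.3] M [-0.96  0.6  -0.79] tcp_b [-47.6 -72.9 134.1] phi 2.061 w 8.7 g 52.5 q [ 0.04  0.55  0.25  1.69 -0.68  1.19 -1.98] zerr [-0.004 -0.001]
```

Screw 4 is firm. Releasing it and moving to screw 2.

```bash
python3 -m pendant '[[[0,0,0],[0,0,-0.07],1],[[0,0,0],[0,0,0],0.6],[[0,0,0],[0,0,0],0.6],[[0,0,-40],[0,0,0],0.6],[[0,0,-22],[0,0,0],0.6]]' >/dev/null; python3 st.py; python3 go.py 2 .779 195 10
```

```text
t 34.9 F [-0.6  0.5  0.1] M [-0.22  0.35 -0.08] tcp_b [-46.3 -73.6 196.8] phi 2.132 w 36.8 g 0.0 q [ 0.08  0.52  0.26  1.6  -0.63  1.31 -1.95] zerr [-0.003 -0.002]
phi 3.783323916498537 q [ 0.08  0.52  0.26  1.6  -0.63  1.31 -1.95]
dist 169.0
[[-15.0, 7.7, 0.1], [0.0, -0.0, -0.165]]
[[-16.1, 5.1, 0.1], [0.0, -0.0, -0.165]]
[[-16.7, 2.4, 0.1], [0.0, -0.0, -0.165]]
[[-16.9, -0.4, 0.1], [0.0, -0.0, -0.165]]
[[-16.6, -3.1, 0.1], [0.0, -0.0, -0.165]]
[[-15.8, -5.8, 0.1], [0.0, -0.0, -0.165]]
[[-14.7, -8.3, 0.2], [0.0, -0.0, -0.165]]
[[-13.1, -10.6, 0.2], [0.0, -0.0, -0.165]]
[[-11.2, -12.6, 0.2], [0.0, -0.0, -0.165]]
[[-8.9, -14.3, 0.2], [0.0, -0.0, -0.165]]
```

```bash
python3 -m pendant '[[[-15,7.7,0.1],[0,0,-0.165],0.6],[[-16.1,5.1,0.1],[0,0,-0.165],0.6],[[-16.7,2.4,0.1],[0,0,-0.165],0.6],[[-16.9,-0.4,0.1],[0,0,-0.165],0.6],[[-16.6,-3.1,0.1],[0,0,-0.165],0.6]]' >/dev/null
python3 -m pendant '[[[-15.8,-5.8,0.1],[0,0,-0.165],0.6],[[-14.7,-8.3,0.2],[0,0,-0.165],0.6],[[-13.1,-10.6,0.2],[0,0,-0.165],0.6],[[-11.2,-12.6,0.2],[0,0,-0.165],0.6],[[-8.9,-14.3,0.2],[0,0,-0.165],0.6]]' >/dev/null
python3 -m pendant '[[[0,0,0],[0,0,0],0.6]]' >/dev/null; python3 st.py; python3 vw.py [1.4,.779,1.6,1.4]; python3 go.py 2 .779 165 1
```

```text
t 36.27 F [-0.5  0.6 -0.5] M [-0.42 -0.31  0.04] tcp_b [ 40.4  72.3 193.7] phi 3.781 w 37.2 g 0.0 q [ 0.27  0.26 -0.11  1.9  -0.52  1.16 -0.45] zerr [-0.002 -0.002]
1 px [ 6.1 -6.7] barrel mm [ 0.1 -9.2] img angle err 0.261
2 px [ 4.1 -0.2] barrel mm [-2.9 -2.4] img angle err 0.008
3 px [-0.3  3.9] barrel mm [-1.7  2.2] img angle err 0.03
4 px [0.2 0.1] barrel mm [-0.2 -0. ] img angle err 0.019
phi 3.783323916498537 q [ 0.27  0.26 -0.11  1.89 -0.52  1.16 -0.45]
dist 29.0
[[0.1, -0.3, 28.7], [0.003, 0.0, -0.005]]
```

```bash
python3 -m pendant '[[[0.3,0,28],[0,0,0],0.6],[[0,0,14],[0,0,0],0.6],[[0,0,9],[0,0,0],0.6],[[0,0,8],[0,0,0],0.6]]' >/dev/null
python3 -m pendant '[[[0,0,0],[0,0,0],1],[[0,0,0],[0,0,0],1],[[0,0,0],[0,0,0],1],[[0,0,0],[0,0,0],1]]' 50 >/dev/null; python3 st.py
python3 -m pendant '[[[0,0,0.2],[0,0,0.12],1],[[0,0,0.2],[0,0,0.12],1],[[0,0,0.2],[0,0,0.12],1]]' >/dev/null; python3 st.py
python3 -m pendant '[[[0,0,0.12],[0,0,0.07],1]]' >/dev/null; python3 st.py|cut -c1-110
python3 -m pendant '[[[0,0,0.12],[0,0,0.07],1]]' >/dev/null; python3 st.py|cut -c1-110
python3 -m pendant '[[[0,0,0.12],[0,0,0.06],1]]' >/dev/null; python3 st.py|cut -c1-110
```

```text
t 37.38 F [ 0.1 -1.2 -2. ] M [-0.17 -0.31  0.01] tcp_b [ 39.8  71.5 134.9] phi 3.782 w 8.6 g 50.0 q [ 0.24  0.3  -0.14  1.98 -0.56  1.03 -0.43] zerr [-0.003 -0.002]
t 37.75 F [-0.2 -0.6 -2.8] M [-0.42 -0.26 -0.05] tcp_b [ 39.6  71.4 134.3] phi 3.419 w 8.4 g 50.0 q [ 0.19  0.3  -0.07  1.98 -0.58  1.04 -0.77] zerr [-0.003 -0.002]
t 37.88 F [-0.1 -0.5 -2.2] M [-0.41 -0.21 -0.09] tcp_b [ 39.6  71.4 134.2] phi 3.35 w 8.7 g 50.0 q [ 0.18  0.3
t 38.0 F [-0.2 -0.  -3.6] M [-0.46 -0.27 -0.15] tcp_b [ 39.6  71.3 134.1] phi 3.28 w 8.5 g 50.0 q [ 0.17  0.3 
t 38.12 F [-0.8 -0.4 -4. ] M [-0.49 -0.33 -0.58] tcp_b [ 39.5  71.3 134.1] phi 3.221 w 8.6 g 50.9 q [ 0.16  0.
```

```bash
python3 -m pendant '[[[0,0,0],[0,0,0.04],1]]' >/dev/null; python3 st.py|cut -c1-110
python3 -m pendant '[[[0,0,0],[0,0,-0.06],1],[[0,0,0],[0,0,0],0.6],[[0,0,0],[0,0,0],0.6],[[0,0,-40],[0,0,0],0.6],[[0,0,-50],[0,0,0],0.6]]' >/dev/null
python3 -m pendant '[[[0,0,-50],[0,0,0],0.3],[[0,0,-40],[0,0,0],0],[[0,0,0],[0,0,0],0],[[0,0,0],[0,0,0],0]]' >/dev/null; python3 st.py
python3 -c "
from h import *
im=vision.get_image('top'); cv2.imwrite('pics/g.png',cv2.resize(im,(768,576)))"
```

```text
t 38.25 F [-1.1  0.1 -5.2] M [-0.58 -0.33 -0.7 ] tcp_b [ 39.5  71.3 134.1] phi 3.182 w 8.6 g 52.1 q [ 0.15  0.
t 39.38 F [-0.7 -0.2 -0.3] M [-0.45 -0.11  0.01] tcp_b [ 40.3  72.1 312.5] phi 3.242 w 72.6 g 0.0 q [ 0.26  0.22  0.04  1.7  -0.5   1.44 -0.99] zerr [-0.002 -0.   ]
```

View pics/g.png

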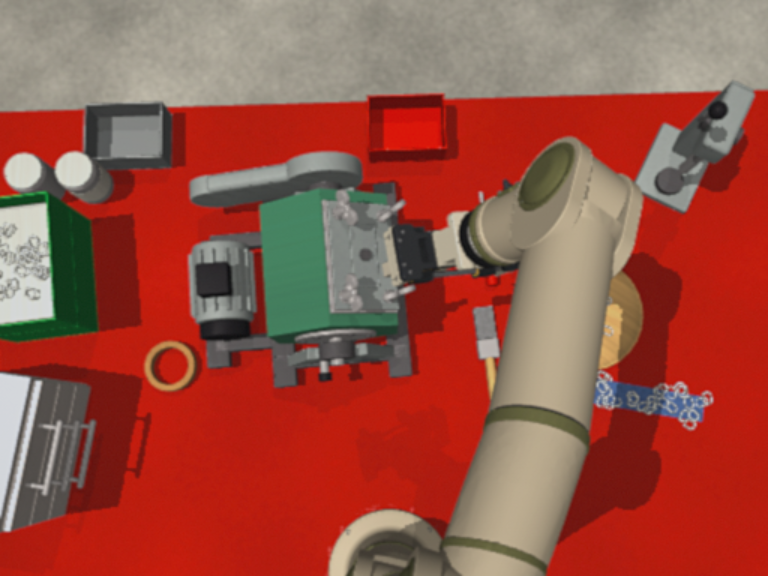

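The gripper is clear of the cover at (400,250). The tape roll, brush and plate stand where they were; the arm hides the scoop and oil bottle in this view.

```bash
python3 -c "
from cell import robot
print(robot.sign_off())"
```

```text
the job is handed in; nothing more can be done
None
```

I tightened the four screws in cross order (1 and 3, then 2 and 4, twice round), felt each come up firm, and handed the job in at about 39 s. The bystanders I could see had not moved; the arm hid the scoop and oil bottle in the last view, and the hand-in returned no verdict.

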